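# Reset the flow controller and close its lid

## Task

Small parts were left on the open flow controller: put every one of them into the blue tray. Then take the orange probe from its holder, feel along the dark slot in the metal panel with its tip until it drops into the hidden hole, and press the reset button at the bottom fully down for about a second. Stand the probe back in its holder and lower the heavy blue lid until it is fully closed without letting it slam; leave the two vials standing where they are.

Things in the scene. Friction and masses are not known exactly. Their poses are not given: they have to be found in the camera images.
- controller: low grey flow controller with a metal panel on top, 150 (x) x 220 (y) x 45 mm, fixed. Origin: centre of its underside; x points to the hinge side (away from the robot), y along the slot, z up. The metal panel is the flat top at z = 45 mm. The loose parts, if present, lie on it.
- slot_mid (a point): centre of the mouth of the dark slot, level with the metal panel; axes as the controller's. The slot is 80 mm long along y and 9 mm wide along x; its black floor lies 5 mm below the panel. Somewhere in that floor, within 28 mm either way of this point along y, is the hidden hole: 9 mm along the slot, 10 mm across it, and 5 mm deep down to the black face of the reset button (10 mm below the panel).
- reset_button (a joint): travel of the spring-loaded reset button at the bottom of the hidden hole: 0 = up, 0.005 m = fully down (about 4 N). Too narrow a slot for fingers; the probe reaches it. It springs back when released.
- lid (a joint): angle of the heavy blue lid (0.9 kg, 10 mm thick, 220 mm along y): 0 = closed, flat above the panel, about 1.6 = standing upright; 1.95 is the stop. Hinge friction (0.25 N m) holds it above about 1.25; tipped farther forward it falls, slowed by light damping to about 2 rad/s, and would slam. Holding it open takes up to about 4 N at the bar.
- lid_hinge (a point): middle of the lid's hinge line, which runs along its y axis at the controller's far edge, 55 mm above the controller's underside. Axes as the controller's.
- lid_bar (a point): middle of the round steel grip bar, 12 mm thick and 124 mm long, parallel to the hinge and 190 mm from it, in the plane of the lid beyond its free edge; 39 mm of free gap between bar and lid edge, two bar arms 58 mm either side of the middle. Axes turn with the lid: -x points from the hinge to the bar. With the lid closed the bar is 56 mm above the table, in front of the controller.
- probe: orange hand probe standing in its holder, 60 g: square handle 16 x 16 mm, 50 mm long from 4 to 54 mm above the origin, black collar 24 mm wide and 4 mm thick just above the origin, steel tip 5 mm thick with a round end that reaches 45 mm below the origin. Origin: centre of the collar's underside; z up along the handle, x and y square to the handle's faces.
- probe_tip (a point): lower end of the probe's steel tip, 45 mm below the probe's origin.
- holder: grey holder block, 60 x 60 x 55 mm, fixed; a square hole 13 mm wide and 50 mm deep in the middle of its top takes the probe's tip, the collar rests on the top (z = 55 mm). Origin: centre of its underside.
- tray: blue open tray, 140 (x) x 180 (y) x 30 mm high, walls 4 mm, fixed. Origin: centre of its underside; the floor is about 4 mm above it.
- part_fitting_a: white threaded tube fitting with a blue collar, 18 (x) x 33 (y) x 15 mm, lying; may be absent. Origin: centre of its underside; grasp across x.
- part_fitting_b: second such fitting, white with a blue collar, 18 (x) x 33 (y) x 15 mm, lying; may be absent. Origin: centre of its underside; grasp across x.
- part_valve_driver: small black valve driver with a blue end, 20 (x) x 37 (y) x 20 mm; may be absent. Origin: centre of its underside; grasp across x (16 mm high body).
- part_stir_bar_1: white stirring bar, 10 (x) x 30 (y) x 10 mm, lying; may be absent. Origin: centre of its underside; grasp across x.
- vial_white: glass vial with white cap, 24 mm wide, 54 mm high, standing on the table; a bystander. Origin: centre of its underside.
- vial_dark: glass vial with dark cap, 24 mm wide, 54 mm high, standing on the table; a bystander. Origin: centre of its underside.

How it is judged:
On the way, in this order (a step that is already met when the one before it is completed fails the run):
1. every loose part that is present lies in the tray (x of part_fitting_a in the frame of tray between -0.066 and 0.066 m and y of part_fitting_a in the frame of tray between -0.086 and 0.086 m and z of part_fitting_a in the frame of tray between -0.005 and 0.026 m and linear speed of each of part_fitting_a, part_fitting_b, part_valve_driver, part_stir_bar_1 below 0.03 m/s and x of part_fitting_b in the frame of tray between -0.066 and 0.066 m and y of part_fitting_b in the frame of tray between -0.086 and 0.086 m and z of part_fitting_b in the frame of tray between -0.005 and 0.026 m and x of part_valve_driver in the frame of tray between -0.066 and 0.066 m and y of part_valve_driver in the frame of tray between -0.086 and 0.086 m and z of part_valve_driver in the frame of tray between -0.005 and 0.026 m and x of part_stir_bar_1 in the frame of tray between -0.066 and 0.066 m and y of part_stir_bar_1 in the frame of tray between -0.086 and 0.086 m and z of part_stir_bar_1 in the frame of tray between -0.005 and 0.026 m), for 0.2 s.
2. the reset button is pressed fully down by the probe's tip in the slot (value of joint reset_button above 0.0035 m and z of probe_tip in the frame of slot_mid below -0.009 m and x of probe_tip in the frame of slot_mid between -0.008 and 0.008 m and y of probe_tip in the frame of slot_mid between -0.042 and 0.042 m), for 0.3 s.
3. the lid is closed (value of joint lid below 0.03 rad), for 0.2 s.
At the end, for the whole second after the job is handed in: Every part present rests inside the tray (origin within 66 mm in x and 86 mm in y of the tray's middle, not above its rim); the probe stands upright in its holder (within 12 mm of the middle, collar down to 5 mm, tilt below 0.2 rad); the lid is closed (below 0.03 rad); the button has sprung back (all of step 1 and horizontal distance between probe and holder below 0.012 m and z of probe in the frame of holder below 0.06 m and angle between probe's own z axis and vertical below 0.2 rad and linear speed of probe below 0.03 m/s and value of joint lid below 0.03 rad and value of joint reset_button below 0.002 m); the robot touches nothing.
It fails at once if the lid slams: it moves faster than 1 rad/s within the last 0.15 rad before it is closed (value of joint lid below 0.15 rad and velocity of joint lid below -1 rad/s).
It fails at once if a vial is tipped or pushed more than 30 mm (angle between any of vial_white, vial_dark's own z axis and vertical above 0.5 rad or distance of any of vial_white, vial_dark from where it was at the start of the episode above 0.03 m).
Of part_fitting_a, part_fitting_b, part_valve_driver, part_stir_bar_1 only 2 to 4 are there at a start; the rules pass over those that are not, and their reading is None.
At some moment in a run one of part_fitting_a, part_fitting_b, part_valve_driver, part_stir_bar_1 may be knocked a few centimetres aside while the robot is not near it.
It also fails if it takes over 210 s, if anything falls off the work surface, if the arm or the gripper's body presses on something with over 40 N, if the wrist force passes 120 N, or if a joint passes its speed limit or range.

## Robot

A 7-joint arm with a two-finger parallel gripper is mounted at the origin on a cart in front of the work surface, level with it; the furniture and walls round the work are solid. World frame = base frame: x ahead of the robot, y to its left, z up, the work surface at z = 0. Lengths are in m, angles in rad, forces in N, time in s.
With the tool pointing down it reaches from about 0.425 to 0.825 m from the base axis. Payload 3.6 kg.
Tool frame: the origin (TCP) lies at the very end of the fingers, on their centre line; the grasp point (between the pads) lies 19 mm behind it; z points along the fingers, y is the direction in which the jaws open and shut (so a half turn about z gives the same grasp; the last joint's range is limited). The gripper opens to 85 mm and grips with 20 to 120 N. Pads are 22 mm wide; open, the fingers measure 114 mm over their backs; the gripper's body (76 mm by 85 mm) begins 54 mm behind the grasp point. The pads swing forward as they close: fully open they stand 13 mm farther back than shut.
Start: joints at [-1.252, 0.615, -0.013, 1.423, 0.008, 1.103, -0.04], TCP at [0.22, 0.612, 0.231] pointing down, gripper open.
Joint ranges: [-3.12, 3.12], [-0.3, 2.06], [-1.34, 1.32], [0.26, 2.42], [-1.36, 4.5], [0.01, 1.98], [-2.84, 2.84]. Speed limits (rad/s): [2.79, 2.79, 3.14, 3.14, 3.14, 3.14, 3.14].

## Interface

Orientations are given as a rotation vector (axis times angle).
In Python, from cell import robot gives the robot as it stands.
- The arm moves only by the shell command python3 -m crank 'ROWS' [FORCE]. ROWS is JSON, a list of rows, each an object with "claw": the finger opening in m, from 0 to 0.0854; "translation": the shift along the tool's x, y, z in m, a list of three; "rot": the turn, a rotation vector about the tool's x, y, z in rad, a list of three. A call has 1 to 8 rows; each row is the pose to reach, as a shift and turn from the pose commanded when the call began, along the tool's axes at that moment; what a row does not reach only later rows make up. A row lasts 1/10 s, in which the tool goes at most 50 mm and 8.59 degrees, less where a joint would pass 70% of its speed; a pose out of reach is approached as far as the arm can. A call with a gripper value outside its range is refused whole. The fingers move at their own pace and stop on an object; FORCE is the grip in N (left out, the last holds). Time passes only in rows, so rows that repeat a pose let the fingers close. It gives the time, the measured TCP pose, the force and the opening at its end, in the units of the state.
- robot.observe(): the state, without advancing time (a new reading comes with each control period).
- robot.get_image(name): name is "side" or "top" or "wrist"; returns the picture (480x640x3 uint8, red, green, blue); there is no depth.
- robot.calibration(name): a dict with "vfov" (degrees; the focal length in pixels is half the picture's height over the tangent of half this angle, whatever the lens; pixels are square), "cx", "cy" (the principal point, pixels), "xyz" and "attitude" of the camera in the world. Camera axes: x right, y up, looking along -z (the intrinsics and any distortion apply to the point x, -y, -z); pixel columns grow to the right and rows downward; lengths in m; the calibration is good to about 2 mm. A picture is of the moment at which its call begins: read the wrist's pose just before it. calibration takes no time and is no camera call; for the wrist camera it gives the pose at the moment of the call.
- robot.sign_off(): hands the job in, once; it reports no verdict.
The state is a dict: "time_s": time; "joint_positions": joint angles; "joint_vel": joint speeds; "effort": joint torques, N m; "eef_pos": TCP position; "tool_rot": TCP orientation; "ft_force": force on the tool from outside, world axes, zero at the start; "moment": the same for the moment, N m; "grip_width": finger opening in m.
Only numpy, scipy, OpenCV 4.12 (cv2) and the standard library are available. Lean on these libraries where they do the work, as an engineer would, in place of code of your own. Each camera call takes 0.05 s, during which the arm holds its last target. There are 200 camera calls.

## Working session

There is one attempt and no reset: what is moved stays moved. The work goes in short steps, Python scripts to look and compute and a shell command to move; the robot and the scene stay as the last step left them, time stands still between calls to the robot, and variables do not carry over. Pictures are saved under pics/ and viewed, about 12 in all and at most 16, crops included, and the job is handed in when it is done.

```bash
mkdir -p pics; ls; python3 - <<'E'
from cell import robot
import cv2
s=robot.observe(); print(s)
for n in ("top","side","wrist"):
    c=robot.calibration(n); print(n,c)
    if n!="wrist": cv2.imwrite(f"pics/{n}0.png",robot.get_image(n)[:,:,::-1])
E
```

```text
pics
{'time_s': 0.0, 'joint_positions': array([-1.25151203,  0.61590656, -0.01261025,  1.42490842,  0.00809061,
        1.10339021, -0.04039356]), 'joint_vel': array([ 1.86634787e-03,  5.85423940e-04,  6.60313964e-04,  5.87872852e-04,
        4.07224394e-06, -1.05358755e-03, -9.71197965e-04]), 'effort': array([-1.52299835e-04, -4.69219601e+01,  2.59731095e-01, -1.71029967e+01,
        1.00427284e-02,  9.79690638e-03,  1.20161647e-05]), 'eef_pos': array([0.22004011, 0.61080899, 0.23014321]), 'tool_rot': array([-0.54028528, -3.09436752,  0.00397313]), 'ft_force': array([ 0.21991186, -0.87911508,  0.23336635]), 'moment': array([-0.01026503,  0.07807115, -0.05230858]), 'grip_width': 0.08567138976472527}
top {'vfov': 45.18767670109909, 'cx': 317.8231786683203, 'cy': 245.55991297267582, 'xyz': array([ 0.38731854, -0.02863813,  1.20971519]), 'attitude': array([ 0.10942464, -0.08984093, -1.59716818])}
side {'vfov': 45.28977288297786, 'cx': 319.1965134112069, 'cy': 247.59868865522571, 'xyz': array([0.43538323, 0.9756697 , 0.64583899]), 'attitude': array([ 0.0477762 , -1.53926688, -2.62601897])}
wrist {'vfov': 69.04631771451855, 'cx': 319.1730844275517, 'cy': 241.4483501582217, 'xyz': array([0.15832428, 0.63288916, 0.37220926]), 'attitude': array([-0.22967265, -0.15836241,  1.21804077])}
```

View pics/top0.png

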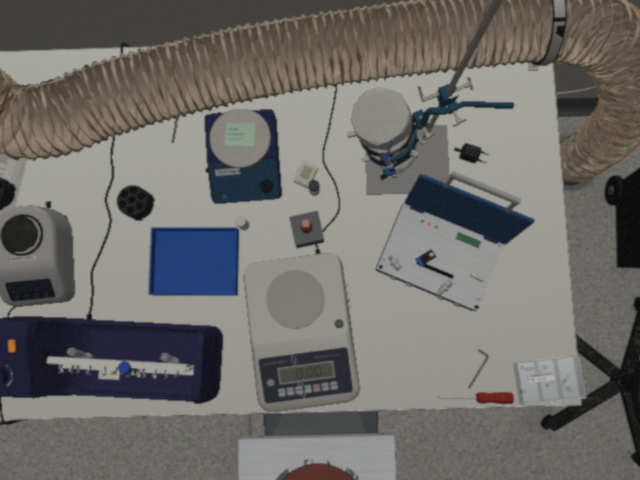

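View pics/side0.png

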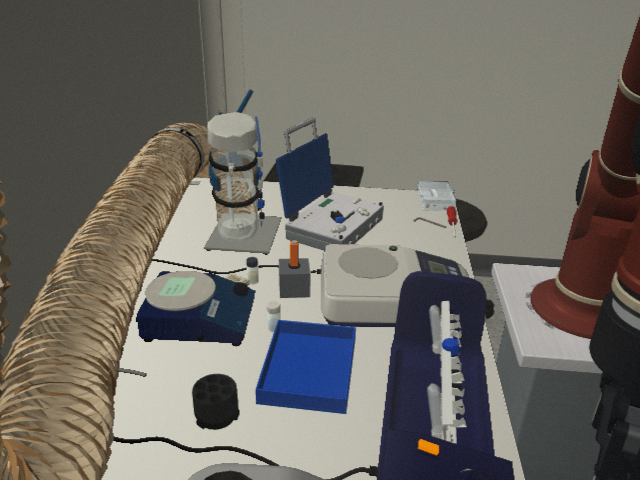

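The top view shows the controller at about (440,260) px with the lid hinge at the upper right, the tray at (194,261), the holder at (307,228), and the vials at (241,222) and (314,187). I'll enlarge it.

```bash
cat > h.py <<'E'
import numpy as np, cv2
from scipy.spatial.transform import Rotation as R
from cell import robot
def K(c):
    f=240/np.tan(np.radians(c["vfov"])/2); return f
def ray(c,u,v):
    f=K(c); d=np.array([(u-c["cx"])/f,-(v-c["cy"])/f,-1.])
    return R.from_rotvec(c["attitude"]).apply(d)
def onz(c,u,v,z):
    d=ray(c,u,v); o=np.array(c["xyz"]); return o+d*(z-o[2])/d[2]
def proj(c,p):
    q=R.from_rotvec(c["attitude"]).inv().apply(np.asarray(p,float)-c["xyz"]); f=K(c)
    return np.stack([c["cx"]-f*q[...,0]/q[...,2], c["cy"]+f*q[...,1]/q[...,2]],-1)
def tri(c1,p1,c2,p2):
    d1,d2=ray(c1,*p1),ray(c2,*p2); A=np.stack([d1,-d2],1)
    t=np.linalg.lstsq(A,c2["xyz"]-c1["xyz"],rcond=None)[0]
    return (c1["xyz"]+t[0]*d1+c2["xyz"]+t[1]*d2)/2
def crop(im,x0,y0,x1,y1,k): return cv2.resize(im[y0:y1,x0:x1],None,fx=k,fy=k,interpolation=cv2.INTER_CUBIC)
E
python3 - <<'E'
from h import *
im=cv2.imread("pics/top0.png")
cv2.imwrite("pics/c1.png",crop(im,365,165,545,315,4.4)); 
cv2.imwrite("pics/c2.png",crop(im,140,140,340,310,3.5)); 
E
```

```text
(no output)
```

View pics/c1.png

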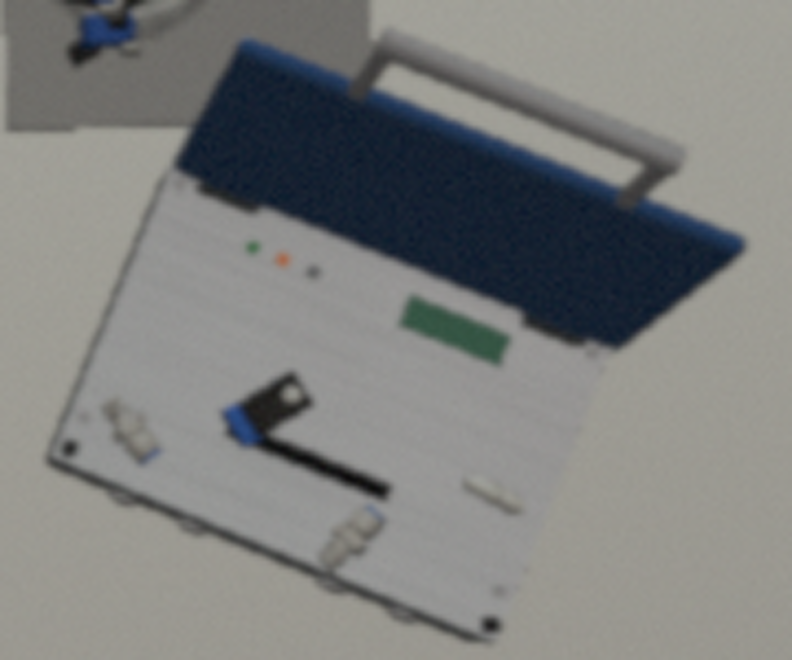

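View pics/c2.png

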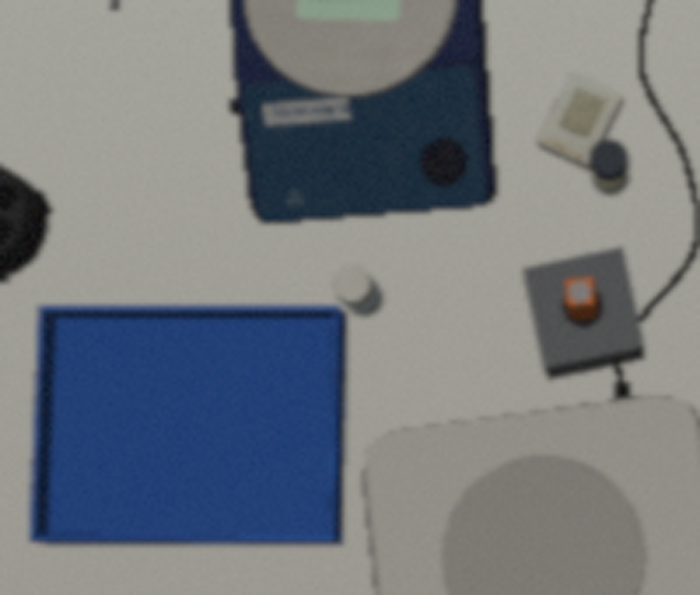

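Four parts show in the crop, at (130,433) fitting, (268,408) driver, (352,538) fitting and (492,497) stir bar. The slot's visible right end is at (387,491). Next, the positions.

```bash
python3 - <<'E'
from h import *
np.set_printoptions(precision=4,suppress=True)
c=robot.calibration("top")
def C1(x,y): return (365+(x+.5)/4.4-.5,165+(y+.5)/4.4-.5)
def C2(x,y): return (140+(x+.5)/3.5-.5,140+(y+.5)/3.5-.5)
def P(n,p,z): r=onz(c,*p,z); print(n,r[:3]); return r
fl=P("FL",C1(50,460),.045);fr=P("FR",C1(492,635),.045);bl=P("BL",C1(167,172),.045)
print("yaw front",np.degrees(np.arctan2(*(fl-fr)[[1,0]]))-90,np.linalg.norm(fl-fr),np.linalg.norm(bl-fl),"yaw left",np.degrees(np.arctan2(*(bl-fl)[[1,0]])))
P("slotR",C1(388,492),.045)
a=P("slot a",C1(262,442),.045)
h=P("hinge L",C1(178,170),.055); h2=P("hinge R",C1(615,348),.055); print("hinge len",np.linalg.norm(h-h2),(h+h2)/2)
for n,p,q,z in (("fitA",(108,405),(152,457),.0525),("fitB",(374,512),(327,562),.0525),("drv",(232,428),(302,388),.061),("stir",(467,483),(519,510),.050)):
    A=P(n,C1(*p),z);B=P(n,C1(*q),z); print("  mid",(A+B)/2,"len",np.linalg.norm(A-B),"dir deg",np.degrees(np.arctan2(*(B-A)[[1,0]])))
print("tray"); t=[P("t",C2(*p),.03) for p in((42,307),(343,307),(340,543),(33,543))]; print(np.mean(t,0),[np.linalg.norm(t[i]-t[i-1]) for i in range(4)])
print("holder"); t=[P("h",C2(*p),.055) for p in((525,270),(622,249),(642,352),(549,373))]; print(np.mean(t,0),[np.linalg.norm(t[i]-t[i-1]) for i in range(4)])
P("probe top",C2(579,293),.109); P("collar?",C2(581,304),.057)
P("vw",C2(354,287),.054);P("vd",C2(607,160),.054)
s=robot.calibration("side"); print("side proj check: probe top, tray corners",proj(s,onz(c,*C2(579,293),.109)), [proj(s,onz(c,*C2(*p),.03)) for p in((42,307),(343,307),(340,543),(33,543))])
print("bar ends", P("b",C1(388,42),.24),P("b",C1(680,158),.24))
E
```

```text
FL [ 0.4839 -0.1325  0.045 ]
FR [ 0.3984 -0.3298  0.045 ]
BL [ 0.6168 -0.1923  0.045 ]
yaw front -23.43507304659923 0.21508128727496345 0.1457707549517726 yaw left -24.252741360100156
slotR [ 0.4647 -0.2864  0.045 ]
slot a [ 0.4894 -0.23    0.045 ]
hinge L [ 0.6156 -0.196   0.055 ]
hinge R [ 0.5269 -0.3913  0.055 ]
hinge len 0.21447142481584994 [ 0.5713 -0.2937  0.055 ]
fitA [ 0.5078 -0.1593  0.0525]
fitA [ 0.4833 -0.1783  0.0525]
  mid [ 0.4955 -0.1688  0.0525] len 0.030960741188875995 dir deg -142.12281933648256
fitB [ 0.4553 -0.2779  0.0525]
fitB [ 0.4333 -0.2554  0.0525]
  mid [ 0.4443 -0.2666  0.0525] len 0.031524804187906895 dir deg 134.3853541353561
drv [ 0.4947 -0.214   0.061 ]
drv [ 0.512  -0.2466  0.061 ]
  mid [ 0.5034 -0.2303  0.061 ] len 0.03692449901143171 dir deg -62.04866407683761
stir [ 0.4675 -0.3214  0.05  ]
stir [ 0.4545 -0.3443  0.05  ]
  mid [ 0.461  -0.3329  0.05  ] len 0.026261962401259106 dir deg -119.6210221663479
tray
t [0.5858 0.3282 0.03  ]
t [0.5804 0.1492 0.03  ]
t [0.4409 0.1524 0.03  ]
t [0.446  0.3323 0.03  ]
[0.5133 0.2405 0.03  ] [np.float64(0.13979358054231059), np.float64(0.17916994620105914), np.float64(0.13949556640853322), np.float64(0.1800585837746854)]
holder
h [0.5949 0.0393 0.055 ]
h [ 0.6055 -0.0174  0.055 ]
h [ 0.5448 -0.0272  0.055 ]
h [0.5342 0.0268 0.055 ]
[0.5698 0.0054 0.055 ] [np.float64(0.061970619396573896), np.float64(0.0576533239977609), np.float64(0.06152476626635132), np.float64(0.055017044673648166)]
probe top [0.5714 0.0065 0.109 ]
collar? [0.5736 0.0072 0.057 ]
vw [0.588 0.139 0.054]
vd [ 0.6588 -0.01    0.054 ]
side proj check: probe top, tray corners [293.1093 241.7068] [array([254.319 , 387.3004]), array([277.045 , 317.9595]), array([354.7825, 325.1245]), array([345.8464, 397.2746])]
b [ 0.6273 -0.2533  0.24  ]
b [ 0.5778 -0.3633  0.24  ]
bar ends [ 0.6273 -0.2533  0.24  ] [ 0.5778 -0.3633  0.24  ]
```

```bash
cat > go.py <<'E'
# usage: go.py x y z jawdeg -> shift and turn in current tool axes
import sys; from h import *
def rel(x,y,z,psi):
    s=robot.observe(); T=R.from_rotvec(s["tool_rot"]); p=np.radians(psi)
    az=np.arctan2(y,x)
    Y=np.array([np.cos(p),np.sin(p),0]); Z=np.array([0,0,-1.]); X=np.cross(Y,Z)
    G=R.from_matrix(np.stack([X,Y,Z],1))
    t=T.inv().apply(np.array([x,y,z])-s["eef_pos"]); r=(T.inv()*G).as_rotvec()
    return t,r
if __name__=="__main__":
    s=robot.observe()
    print("at",np.round(s["eef_pos"],4),"w",round(s["grip_width"],4),"t",round(s["time_s"],2),"F",np.round(s["ft_force"],1),"j7",round(s["joint_positions"][6],2))
    a=list(map(float,sys.argv[1:])); 
    for i in range(0,len(a),4):
        t,r=rel(*a[i:i+4]); print(a[i:i+4],"t",np.round(t,4).tolist(),"rot",np.round(r,3).tolist(),"rows",np.ceil(np.linalg.norm(t)/.05),np.ceil(np.degrees(np.linalg.norm(r))/8.59))
E
python3 go.py 0.53 0.2 0.25 70  0.47 -0.25 0.25 -24
```

```text
at [0.2201 0.6109 0.2302] w 0.0854 t 0.1 F [-0.3 -0.  -0.8] j7 -0.04
[0.53, 0.2, 0.25, 70.0] t [-0.4308, -0.2816, -0.0191] rot [-0.002, 0.0, 0.003] rows 11.0 1.0
[0.47, -0.25, 0.25, -24.0] t [-0.5269, -0.7253, -0.018] rot [-0.002, 0.002, 1.644] rows 18.0 11.0
```

```bash
python3 -m crank '[{"claw":0.05,"translation":[-0.43,-0.28,-0.019],"rot":[0,0,0.9]},{"claw":0.05,"translation":[-0.43,-0.28,-0.019],"rot":[0,0,0.9]},{"claw":0.05,"translation":[-0.43,-0.28,-0.019],"rot":[0,0,0.9]},{"claw":0.05,"translation":[-0.43,-0.28,-0.019],"rot":[0,0,0.9]},{"claw":0.05,"translation":[-0.43,-0.28,-0.019],"rot":[0,0,0.9]},{"claw":0.05,"translation":[-0.43,-0.28,-0.019],"rot":[0,0,0.9]},{"claw":0.05,"translation":[-0.43,-0.28,-0.019],"rot":[0,0,0.9]},{"claw":0.05,"translation":[-0.43,-0.28,-0.019],"rot":[0,0,0.9]}]' 40
python3 go.py 0.53 0.1 0.25 20  0.47 -0.25 0.25 -24
```

```text
time_s: 0.9
eef_pos: [0.4621, 0.2911, 0.2459]
tool_rot: [-1.832, -2.552, 0.001]
ft_force: [1.2, -0.2, -0.1]
grip_width: 0.05
at [0.4621 0.2911 0.2459] w 0.05 t 0.9 F [ 1.2 -0.2 -0.1] j7 -0.14
[0.53, 0.1, 0.25, 20.0] t [-0.2028, 0.0032, -0.004] rot [-0.001, 0.0, -0.024] rows 5.0 1.0
[0.47, -0.25, 0.25, -24.0] t [-0.5152, -0.1655, -0.0039] rot [-0.0, 0.0, 0.744] rows 11.0 5.0
```

```bash
python3 -m crank '[{"claw":0.05,"translation":[-0.258,-0.083,-0.004],"rot":[0,0,0.4]},{"claw":0.05,"translation":[-0.515,-0.165,-0.004],"rot":[0,0,0.74]},{"claw":0.05,"translation":[-0.515,-0.165,-0.004],"rot":[0,0,0.74]},{"claw":0.05,"translation":[-0.515,-0.165,-0.004],"rot":[0,0,0.74]},{"claw":0.05,"translation":[-0.515,-0.165,-0.004],"rot":[0,0,0.74]},{"claw":0.05,"translation":[-0.515,-0.165,-0.004],"rot":[0,0,0.74]},{"claw":0.05,"translation":[-0.515,-0.165,-0.004],"rot":[0,0,0.74]},{"claw":0.05,"translation":[-0.515,-0.165,-0.004],"rot":[0,0,0.74]}]'
python3 go.py 0.47 -0.25 0.25 -24
```

```text
time_s: 1.7
eef_pos: [0.467, -0.1087, 0.249]
tool_rot: [-2.63, -1.717, 0.0]
ft_force: [1.0, -0.3, -0.4]
grip_width: 0.0501
at [ 0.467  -0.1087  0.249 ] w 0.0501 t 1.7 F [ 1.  -0.3 -0.4] j7 0.02
[0.47, -0.25, 0.25, -24.0] t [-0.1281, 0.0596, -0.001] rot [-0.0, -0.0, 0.005] rows 3.0 1.0
```

```bash
python3 -m crank '[{"claw":0.05,"translation":[-0.128,0.06,0],"rot":[0,0,0]},{"claw":0.05,"translation":[-0.128,0.06,0],"rot":[0,0,0]},{"claw":0.05,"translation":[-0.128,0.06,0],"rot":[0,0,0]},{"claw":0.05,"translation":[-0.128,0.06,0],"rot":[0,0,0]},{"claw":0.05,"translation":[-0.128,0.06,0],"rot":[0,0,0]},{"claw":0.05,"translation":[-0.128,0.06,0],"rot":[0,0,0]}]'
python3 - <<'E'
from h import *
import pickle
c=robot.calibration("wrist"); im=robot.get_image("wrist")[:,:,::-1]; cv2.imwrite("pics/w1.png",im); pickle.dump(c,open("w1.pkl","wb")); cv2.imwrite("pics/w1v.png",cv2.resize(im,(800,600),interpolation=cv2.INTER_CUBIC))
E
```

```text
time_s: 2.3
eef_pos: [0.471, -0.2466, 0.2487]
tool_rot: [-2.628, -1.718, -0.0]
ft_force: [0.3, 0.7, 0.4]
grip_width: 0.0499
```

View pics/w1v.png

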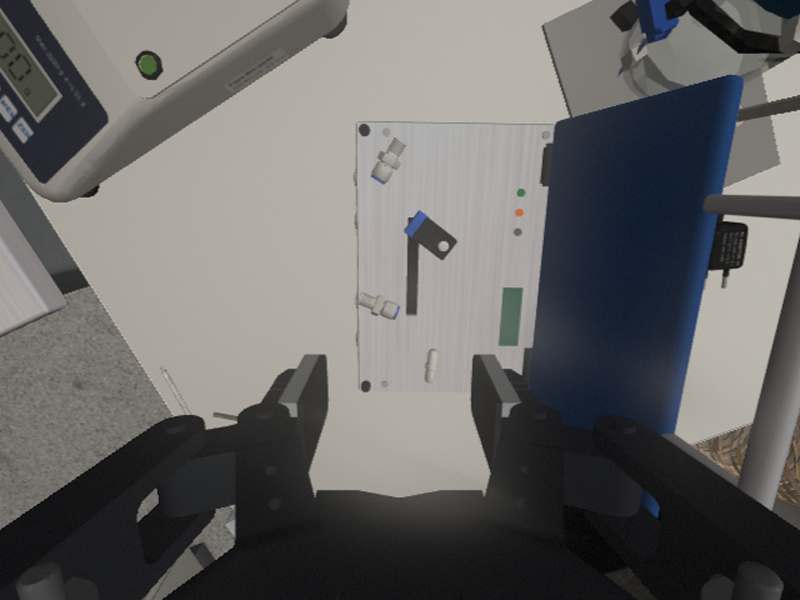

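The wrist view shows the panel from FL (357,122) to FR (359,392), the slot at x≈412 from y≈217 to 315, and all four parts: fittings at (389,160) and (378,305), driver at (430,235), stir bar at (432,365).

```bash
cat > m.py <<'E'
from h import *
import pickle
np.set_printoptions(precision=4,suppress=True)
c=pickle.load(open("w1.pkl","rb"))
def W(x,y,z): return onz(c,(x+.5)/1.25-.5,(y+.5)/1.25-.5,z)
fl,fr,bl=W(357,122,.045),W(359,392,.045),W(555,124,.045)
print(fl,fr,bl,np.linalg.norm(fl-fr),np.degrees(np.arctan2(*(fl-fr)[[1,0]]))-90)
a,b=W(412.5,217,.045),W(412,315,.045); print("slot",a,b,(a+b)/2,np.linalg.norm(a-b),np.degrees(np.arctan2(*(a-b)[[1,0]]))-90)
for n,p,q,z in (("fitA",(377,179),(400,141),.0525),("fitB",(360,297),(396,312),.0525),("drv",(411,221),(448,250),.061),("stir",(430,381),(434,350),.050)):
    A=W(*p,z);B=W(*q,z); print(n,"mid",(A+B)/2,"len",np.linalg.norm(A-B),"axis",np.degrees(np.arctan2(*(B-A)[[1,0]])))
E
python3 m.py; python3 -c "
from h import *
print(robot.calibration('wrist'))"
```

```text
[ 0.4863 -0.1331  0.045 ] [ 0.3953 -0.3318  0.045 ] [ 0.6199 -0.1931  0.045 ] 0.21854635432935263 -24.61037174678104
slot [ 0.4967 -0.213   0.045 ] [ 0.4649 -0.2862  0.045 ] [ 0.4808 -0.2496  0.045 ] 0.07971096361474188 -23.489292744320167
fitA mid [ 0.4966 -0.1674  0.0525] len 0.03176053984415503 axis 33.66164083611789
fitB mid [ 0.4441 -0.265   0.0525] len 0.031372293689021745 axis -47.09891581075542
drv mid [ 0.5031 -0.2297  0.061 ] len 0.035572275167152154 axis -61.19264378746496
stir mid [ 0.4633 -0.3323  0.05  ] len 0.028204706804044574 axis 60.61804508734965
{'vfov': 69.04631771451855, 'cx': 319.1730844275517, 'cy': 241.4483501582217, 'xyz': array([ 0.49687541, -0.1872383 ,  0.39083407]), 'attitude': array([-0.25606844,  0.05415355, -0.40938026])}
```

```bash
python3 go.py 0.4625 -0.3325 0.1 -29.5 0.4625 -0.3325 0.0475 -29.5
```

```text
at [ 0.4712 -0.2463  0.2488] w 0.05 t 2.35 F [-0.1  0.3  0.3] j7 0.31
[0.4625, -0.3325, 0.1, -29.5] t [-0.0826, 0.0267, 0.1486] rot [-0.001, -0.001, 0.103] rows 4.0 1.0
[0.4625, -0.3325, 0.0475, -29.5] t [-0.0827, 0.0268, 0.2011] rot [-0.001, -0.001, 0.103] rows 5.0 1.0
```

```bash
python3 -m crank '[{"claw":0.035,"translation":[-0.082,0.0267,0.05],"rot":[0,0,0.103]},{"claw":0.035,"translation":[-0.0827,0.0267,0.12],"rot":[0,0,0.103]},{"claw":0.035,"translation":[-0.0827,0.0267,0.15],"rot":[0,0,0.103]},{"claw":0.035,"translation":[-0.0827,0.0267,0.18],"rot":[0,0,0.103]},{"claw":0.035,"translation":[-0.0827,0.0267,0.195],"rot":[0,0,0.103]},{"claw":0.035,"translation":[-0.0827,0.0267,0.2005],"rot":[0,0,0.103]},{"claw":0.035,"translation":[-0.0827,0.0267,0.2005],"rot":[0,0,0.103]},{"claw":0.035,"translation":[-0.0827,0.0267,0.2005],"rot":[0,0,0.103]}]' 40
python3 go.py 0.4625 -0.3325 0.0475 -29.5
```

```text
time_s: 3.15
eef_pos: [0.4635, -0.3349, 0.0504]
tool_rot: [2.712, 1.579, 0.002]
ft_force: [0.4, -0.6, 0.3]
grip_width: 0.0352
at [ 0.4635 -0.3349  0.0504] w 0.0352 t 3.15 F [ 0.4 -0.6  0.3] j7 0.52
[0.4625, -0.3325, 0.0475, -29.5] t [0.0016, -0.0021, 0.0029] rot [0.003, 0.0, -0.001] rows 1.0 1.0
```

```bash
python3 -m crank '[{"claw":0.035,"translation":[0.0015,-0.002,0.003],"rot":[0,0,0]},{"claw":0.035,"translation":[0.0015,-0.002,0.003],"rot":[0,0,0]},{"claw":0.004,"translation":[0.0015,-0.002,0.003],"rot":[0,0,0]},{"claw":0.004,"translation":[0.0015,-0.002,0.003],"rot":[0,0,0]},{"claw":0.004,"translation":[0.0015,-0.002,0.003],"rot":[0,0,0]},{"claw":0.004,"translation":[0.0015,-0.002,0.003],"rot":[0,0,0]},{"claw":0.004,"translation":[0.0015,-0.002,-0.04],"rot":[0,0,0]},{"claw":0.004,"translation":[0.0015,-0.002,-0.08],"rot":[0,0,0]}]' 40
python3 go.py 0.47 0.2 0.16 0 0.47 0.2 0.022 0
```

```text
time_s: 3.95
eef_pos: [0.46, -0.3322, 0.1285]
tool_rot: [-2.714, -1.577, 0.003]
ft_force: [0.8, -1.2, -0.1]
grip_width: 0.0087
at [ 0.46   -0.3322  0.1285] w 0.0087 t 3.95 F [ 0.8 -1.2 -0.1] j7 0.46
[0.47, 0.2, 0.16, 0.0] t [0.4673, -0.2551, -0.0308] rot [-0.003, -0.001, -0.518] rows 11.0 4.0
[0.47, 0.2, 0.022, 0.0] t [0.4673, -0.2546, 0.1072] rot [-0.003, -0.001, -0.518] rows 11.0 4.0
```

```bash
python3 -m crank '[{"claw":0.004,"translation":[0.04,-0.02,-0.05],"rot":[0,0,-0.1]},{"claw":0.004,"translation":[0.09,-0.05,-0.07],"rot":[0,0,-0.2]},{"claw":0.004,"translation":[0.4673,-0.255,-0.07],"rot":[0,0,-0.518]},{"claw":0.004,"translation":[0.4673,-0.255,-0.07],"rot":[0,0,-0.518]},{"claw":0.004,"translation":[0.4673,-0.255,-0.07],"rot":[0,0,-0.518]},{"claw":0.004,"translation":[0.4673,-0.255,-0.07],"rot":[0,0,-0.518]},{"claw":0.004,"translation":[0.4673,-0.255,-0.07],"rot":[0,0,-0.518]},{"claw":0.004,"translation":[0.4673,-0.255,-0.07],"rot":[0,0,-0.518]}]'
python3 go.py 0.49 0.21 0.1 0 0.49 0.21 0.02 0
```

```text
time_s: 4.75
eef_pos: [0.4675, 0.0475, 0.1948]
tool_rot: [2.222, 2.221, 0.0]
ft_force: [0.7, -0.3, 0.3]
grip_width: 0.0084
at [0.4675 0.0475 0.1948] w 0.0084 t 4.75 F [ 0.7 -0.3  0.3] j7 0.09
[0.49, 0.21, 0.1, 0.0] t [0.1625, 0.0224, 0.0948] rot [0.0, 0.0, -0.001] rows 4.0 1.0
[0.49, 0.21, 0.02, 0.0] t [0.1625, 0.0224, 0.1748] rot [0.0, 0.0, -0.001] rows 5.0 1.0
```

```bash
python3 -m crank '[{"claw":0.004,"translation":[0.05,0.01,0],"rot":[0,0,0]},{"claw":0.004,"translation":[0.1,0.02,0.01],"rot":[0,0,0]},{"claw":0.004,"translation":[0.145,0.022,0.03],"rot":[0,0,0]},{"claw":0.004,"translation":[0.1625,0.022,0.075],"rot":[0,0,0]},{"claw":0.004,"translation":[0.1625,0.022,0.12],"rot":[0,0,0]},{"claw":0.004,"translation":[0.1625,0.022,0.155],"rot":[0,0,0]},{"claw":0.004,"translation":[0.1625,0.022,0.174],"rot":[0,0,0]},{"claw":0.004,"translation":[0.1625,0.022,0.177],"rot":[0,0,0]}]'
python3 go.py 0.49 0.21 0.016 0
```

```text
time_s: 5.55
eef_pos: [0.4879, 0.2073, 0.015]
tool_rot: [-2.22, -2.22, 0.009]
ft_force: [-1.0, -0.1, 0.5]
grip_width: 0.0084
at [0.4879 0.2073 0.015 ] w 0.0084 t 5.55 F [-1.  -0.1  0.5] j7 -0.08
[0.49, 0.21, 0.016, 0.0] t [0.0027, 0.0021, -0.001] rot [-0.005, 0.003, -0.0] rows 1.0 1.0
```

```bash
python3 -m crank '[{"claw":0.004,"translation":[0,0,0.002],"rot":[0,0,0]},{"claw":0.004,"translation":[0,0,0.002],"rot":[0,0,0]},{"claw":0.03,"translation":[0,0,0.002],"rot":[0,0,0]},{"claw":0.03,"translation":[0,0,0.002],"rot":[0,0,0]},{"claw":0.03,"translation":[0,0,-0.03],"rot":[0,0,0]},{"claw":0.03,"translation":[0,0,-0.08],"rot":[0,0,0]},{"claw":0.035,"translation":[0,0,-0.13],"rot":[0,0,0]},{"claw":0.035,"translation":[-0.04,0,-0.18],"rot":[0,0,0]}]'
python3 go.py 0.4442 -0.2657 0.2 43.5  0.4442 -0.2657 0.0475 43.5; python3 - <<'E'
from h import *
im=robot.get_image("top")[:,:,::-1]; cv2.imwrite("pics/t2.png",im); cv2.imwrite("pics/t2v.png",np.vstack([crop(im,140,210,280,310,5)[:500],]))
E
```

```text
time_s: 6.35
eef_pos: [0.4904, 0.1821, 0.1902]
tool_rot: [-2.211, -2.231, -0.01]
ft_force: [0.4, 0.1, -0.5]
grip_width: 0.0352
at [0.4904 0.1821 0.1902] w 0.0352 t 6.35 F [ 0.4  0.1 -0.5] j7 -0.13
[0.4442, -0.2657, 0.2, 43.5] t [-0.4473, -0.0501, -0.0122] rot [0.006, -0.003, -0.75] rows 10.0 6.0
[0.4442, -0.2657, 0.0475, 43.5] t [-0.4481, -0.0507, 0.1403] rot [0.006, -0.003, -0.75] rows 10.0 6.0
```

```bash
python3 -m crank '[{"claw":0.04,"translation":[-0.447,-0.05,-0.015],"rot":[0,0,-0.75]},{"claw":0.04,"translation":[-0.447,-0.05,-0.015],"rot":[0,0,-0.75]},{"claw":0.04,"translation":[-0.447,-0.05,-0.015],"rot":[0,0,-0.75]},{"claw":0.04,"translation":[-0.447,-0.05,-0.015],"rot":[0,0,-0.75]},{"claw":0.04,"translation":[-0.447,-0.05,-0.015],"rot":[0,0,-0.75]},{"claw":0.04,"translation":[-0.447,-0.05,-0.015],"rot":[0,0,-0.75]},{"claw":0.04,"translation":[-0.447,-0.05,-0.015],"rot":[0,0,-0.75]},{"claw":0.04,"translation":[-0.447,-0.05,-0.015],"rot":[0,0,-0.75]}]'
python3 go.py 0.4442 -0.2657 0.0475 43.5
python3 - <<'E'
from h import *
a=cv2.imread("pics/top0.png").astype(int);b=cv2.imread("pics/t2.png").astype(int)
d=cv2.GaussianBlur(np.abs(a-b).sum(2).astype(np.float32),(5,5),0)[150:340,130:560]
n,l,s,ce=cv2.connectedComponentsWithStats((d>45).astype(np.uint8))
print([(s[i,4],np.round(ce[i]+[130,150])) for i in range(1,n) if s[i,4]>8])
E
```

```text
time_s: 7.2
eef_pos: [0.4455, -0.2162, 0.2007]
tool_rot: [1.254, 2.879, 0.0]
ft_force: [1.6, 0.1, 0.0]
grip_width: 0.0402
at [ 0.4455 -0.2162  0.2007] w 0.0402 t 7.2 F [1.6 0.1 0. ] j7 1.29
[0.4442, -0.2657, 0.0475, 43.5] t [-0.0352, -0.0348, 0.1532] rot [0.001, 0.001, -0.01] rows 4.0 1.0
[(np.int32(9091), array([166., 271.])), (np.int32(64), array([477., 278.]))]
```

```bash
python3 -m crank '[{"claw":0.04,"translation":[-0.0352,-0.0348,0.03],"rot":[0,0,-0.01]},{"claw":0.04,"translation":[-0.0352,-0.0348,0.07],"rot":[0,0,-0.01]},{"claw":0.04,"translation":[-0.0352,-0.0348,0.11],"rot":[0,0,-0.01]},{"claw":0.04,"translation":[-0.0352,-0.0348,0.14],"rot":[0,0,-0.01]},{"claw":0.04,"translation":[-0.0352,-0.0348,0.152],"rot":[0,0,-0.01]},{"claw":0.04,"translation":[-0.0352,-0.0348,0.152],"rot":[0,0,-0.01]},{"claw":0.04,"translation":[-0.0352,-0.0348,0.152],"rot":[0,0,-0.01]}]'
python3 go.py 0.4442 -0.2657 0.0475 43.5
```

```text
time_s: 7.9
eef_pos: [0.4455, -0.2642, 0.0492]
tool_rot: [1.238, 2.885, -0.001]
ft_force: [0.4, -1.0, 0.7]
grip_width: 0.0399
at [ 0.4455 -0.2642  0.0492] w 0.0399 t 7.9 F [ 0.4 -1.   0.7] j7 1.46
[0.4442, -0.2657, 0.0475, 43.5] t [-0.0002, -0.002, 0.0017] rot [0.0, 0.002, 0.001] rows 1.0 1.0
```

```bash
python3 -m crank '[{"claw":0.04,"translation":[0,-0.002,0.002],"rot":[0,0,0]},{"claw":0.008,"translation":[0,-0.002,0.002],"rot":[0,0,0]},{"claw":0.008,"translation":[0,-0.002,0.002],"rot":[0,0,0]},{"claw":0.008,"translation":[0,-0.002,0.002],"rot":[0,0,0]},{"claw":0.008,"translation":[0,-0.002,0.002],"rot":[0,0,0]},{"claw":0.008,"translation":[0,-0.002,-0.04],"rot":[0,0,0]},{"claw":0.008,"translation":[0,-0.002,-0.09],"rot":[0,0,0]},{"claw":0.008,"translation":[0,-0.002,-0.14],"rot":[0,0,0]}]'
python3 go.py 0.48 0.05 0.195 10
```

```text
time_s: 8.7
eef_pos: [0.4428, -0.2646, 0.1894]
tool_rot: [-1.238, -2.886, 0.0]
ft_force: [1.6, -0.1, 0.3]
grip_width: 0.0158
at [ 0.4428 -0.2646  0.1894] w 0.0158 t 8.7 F [ 1.6 -0.1  0.3] j7 1.4
[0.48, 0.05, 0.195, 10.0] t [0.2024, 0.2437, -0.0055] rot [-0.001, -0.001, 0.586] rows 7.0 4.0
```

Gripped (15.8 mm). Over to the tray.

```bash
python3 -m crank '[{"claw":0.008,"translation":[0.2024,0.244,-0.006],"rot":[0,0,0.586]},{"claw":0.008,"translation":[0.2024,0.244,-0.006],"rot":[0,0,0.586]},{"claw":0.008,"translation":[0.2024,0.244,-0.006],"rot":[0,0,0.586]},{"claw":0.008,"translation":[0.2024,0.244,-0.006],"rot":[0,0,0.586]},{"claw":0.008,"translation":[0.2024,0.244,-0.006],"rot":[0,0,0.586]},{"claw":0.008,"translation":[0.2024,0.244,-0.006],"rot":[0,0,0.586]},{"claw":0.008,"translation":[0.2024,0.244,-0.006],"rot":[0,0,0.586]},{"claw":0.008,"translation":[0.25,0.25,-0.006],"rot":[0,0,0.586]}]'
python3 go.py 0.49 0.28 0.016 10
```

```text
time_s: 9.5
eef_pos: [0.4557, 0.0891, 0.1946]
tool_rot: [2.018, 2.4, 0.005]
ft_force: [-0.2, 0.5, -0.7]
grip_width: 0.016
at [0.4557 0.0891 0.1946] w 0.016 t 9.5 F [-0.2  0.5 -0.7] j7 0.16
[0.49, 0.28, 0.016, 10.0] t [0.1826, 0.0655, 0.1786] rot [0.006, 0.002, -0.002] rows 6.0 1.0
```

```bash
python3 -m crank '[{"claw":0.008,"translation":[0.045,0.018,0],"rot":[0,0,0]},{"claw":0.008,"translation":[0.09,0.036,0],"rot":[0,0,0]},{"claw":0.008,"translation":[0.135,0.05,0.015],"rot":[0,0,0]},{"claw":0.008,"translation":[0.1826,0.0655,0.04],"rot":[0,0,0]},{"claw":0.008,"translation":[0.1826,0.0655,0.09],"rot":[0,0,0]},{"claw":0.008,"translation":[0.1826,0.0655,0.135],"rot":[0,0,0]},{"claw":0.008,"translation":[0.1826,0.0655,0.165],"rot":[0,0,0]},{"claw":0.008,"translation":[0.1826,0.0655,0.177],"rot":[0,0,0]}]'
python3 -m crank '[{"claw":0.008,"translation":[0,0,0.001],"rot":[0,0,0]},{"claw":0.008,"translation":[0,0,0.001],"rot":[0,0,0]},{"claw":0.034,"translation":[0,0,0.001],"rot":[0,0,0]},{"claw":0.034,"translation":[0,0,0.001],"rot":[0,0,0]},{"claw":0.034,"translation":[0,0,-0.03],"rot":[0,0,0]},{"claw":0.034,"translation":[0,0,-0.08],"rot":[0,0,0]},{"claw":0.04,"translation":[0,0,-0.13],"rot":[0,0,0]},{"claw":0.04,"translation":[-0.04,0,-0.18],"rot":[0,0,0]}]'
python3 go.py 0.5031 -0.2297 0.2 28.5; python3 - <<'E'
from h import *
cv2.imwrite("pics/t3.png",robot.get_image("top")[:,:,::-1])
a=cv2.imread("pics/top0.png").astype(int);b=cv2.imread("pics/t3.png").astype(int)
d=cv2.GaussianBlur(np.abs(a-b).sum(2).astype(np.float32),(5,5),0)[150:340,130:560]
n,l,s,ce=cv2.connectedComponentsWithStats((d>45).astype(np.uint8))
print([(s[i,4],np.round(ce[i]+[130,150])) for i in range(1,n) if s[i,4]>8])
E
```

```text
time_s: 10.3
eef_pos: [0.4828, 0.2789, 0.0138]
tool_rot: [-2.018, -2.405, 0.009]
ft_force: [-0.3, -0.6, 0.5]
grip_width: 0.0162
time_s: 11.1
eef_pos: [0.4902, 0.2545, 0.1898]
tool_rot: [-2.008, -2.414, -0.011]
ft_force: [-0.3, 1.0, 0.1]
grip_width: 0.0397
at [0.4902 0.2545 0.1898] w 0.0397 t 11.1 F [-0.3  1.   0.1] j7 -0.1
[0.5031, -0.2297, 0.2, 28.5] t [-0.4784, -0.0754, -0.0132] rot [0.006, -0.005, -0.314] rows 10.0 3.0
[(np.int32(2810), array([148., 263.])), (np.int32(89), array([211., 272.])), (np.int32(59), array([477., 278.])), (np.int32(153), array([444., 287.]))]
```

```bash
python3 -m crank '[{"claw":0.04,"translation":[-0.478,-0.075,-0.013],"rot":[0,0,-0.314]},{"claw":0.04,"translation":[-0.478,-0.075,-0.013],"rot":[0,0,-0.314]},{"claw":0.04,"translation":[-0.478,-0.075,-0.013],"rot":[0,0,-0.314]},{"claw":0.04,"translation":[-0.478,-0.075,-0.013],"rot":[0,0,-0.314]},{"claw":0.04,"translation":[-0.478,-0.075,-0.013],"rot":[0,0,-0.314]},{"claw":0.04,"translation":[-0.478,-0.075,-0.013],"rot":[0,0,-0.314]},{"claw":0.04,"translation":[-0.478,-0.075,-0.013],"rot":[0,0,-0.314]},{"claw":0.04,"translation":[-0.478,-0.075,-0.013],"rot":[0,0,-0.314]}]'
python3 go.py 0.5031 -0.2297 0.0475 28.5
```

```text
time_s: 11.95
eef_pos: [0.4976, -0.1531, 0.1978]
tool_rot: [1.619, 2.69, 0.001]
ft_force: [1.2, -0.2, 0.4]
grip_width: 0.0401
at [ 0.4976 -0.1531  0.1978] w 0.0401 t 11.95 F [ 1.2 -0.2  0.4] j7 0.93
[0.5031, -0.2297, 0.0475, 28.5] t [-0.07, -0.0313, 0.1503] rot [0.002, 0.001, -0.01] rows 4.0 1.0
```

```bash
python3 -m crank '[{"claw":0.042,"translation":[-0.04,-0.018,0.01],"rot":[0,0,-0.01]},{"claw":0.042,"translation":[-0.07,-0.0313,0.03],"rot":[0,0,-0.01]},{"claw":0.042,"translation":[-0.07,-0.0313,0.07],"rot":[0,0,-0.01]},{"claw":0.042,"translation":[-0.07,-0.0313,0.11],"rot":[0,0,-0.01]},{"claw":0.042,"translation":[-0.07,-0.0313,0.138],"rot":[0,0,-0.01]},{"claw":0.042,"translation":[-0.07,-0.0313,0.149],"rot":[0,0,-0.01]},{"claw":0.042,"translation":[-0.07,-0.0313,0.149],"rot":[0,0,-0.01]},{"claw":0.042,"translation":[-0.07,-0.0313,0.149],"rot":[0,0,-0.01]}]'
python3 go.py 0.5031 -0.2297 0.048 28.5
```

```text
time_s: 12.75
eef_pos: [0.5041, -0.2281, 0.0492]
tool_rot: [1.604, 2.698, 0.0]
ft_force: [0.1, -0.5, -0.0]
grip_width: 0.042
at [ 0.5041 -0.2281  0.0492] w 0.042 t 12.75 F [ 0.1 -0.5 -0. ] j7 1.14
[0.5031, -0.2297, 0.048, 28.5] t [-0.001, -0.0016, 0.0012] rot [0.002, 0.002, 0.0] rows 1.0 1.0
```

```bash
python3 -m crank '[{"claw":0.042,"translation":[-0.001,-0.0015,0.001],"rot":[0,0,0]},{"claw":0.01,"translation":[-0.001,-0.0015,0.001],"rot":[0,0,0]},{"claw":0.01,"translation":[-0.001,-0.0015,0.001],"rot":[0,0,0]},{"claw":0.01,"translation":[-0.001,-0.0015,0.001],"rot":[0,0,0]},{"claw":0.01,"translation":[-0.001,-0.0015,0.001],"rot":[0,0,0]},{"claw":0.01,"translation":[-0.001,-0.0015,-0.04],"rot":[0,0,0]},{"claw":0.01,"translation":[-0.001,-0.0015,-0.09],"rot":[0,0,0]},{"claw":0.01,"translation":[-0.001,-0.0015,-0.14],"rot":[0,0,0]}]'
python3 go.py 0.54 0.28 0.195 20
```

```text
time_s: 13.55
eef_pos: [0.5017, -0.2286, 0.189]
tool_rot: [-1.605, -2.699, 0.001]
ft_force: [2.1, -0.1, -0.3]
grip_width: 0.0183
at [ 0.5017 -0.2286  0.189 ] w 0.0183 t 13.55 F [ 2.1 -0.1 -0.3] j7 1.08
[0.54, 0.28, 0.195, 20.0] t [0.4286, 0.2766, -0.0058] rot [-0.001, -0.001, 0.149] rows 11.0 1.0
```

```bash
python3 -m crank '[{"claw":0.01,"translation":[0.4286,0.2766,-0.006],"rot":[0,0,0.149]},{"claw":0.01,"translation":[0.4286,0.2766,-0.006],"rot":[0,0,0.149]},{"claw":0.01,"translation":[0.4286,0.2766,-0.006],"rot":[0,0,0.149]},{"claw":0.01,"translation":[0.4286,0.2766,-0.006],"rot":[0,0,0.149]},{"claw":0.01,"translation":[0.4286,0.2766,-0.006],"rot":[0,0,0.149]},{"claw":0.01,"translation":[0.4286,0.2766,-0.006],"rot":[0,0,0.149]},{"claw":0.01,"translation":[0.4286,0.2766,-0.006],"rot":[0,0,0.149]},{"claw":0.01,"translation":[0.4286,0.2766,-0.006],"rot":[0,0,0.149]}]'
python3 go.py 0.54 0.28 0.017 20
```

```text
time_s: 14.35
eef_pos: [0.5319, 0.172, 0.1926]
tool_rot: [1.802, 2.574, 0.0]
ft_force: [0.3, 0.5, -0.2]
grip_width: 0.0178
at [0.5319 0.172  0.1926] w 0.0178 t 14.35 F [ 0.3  0.5 -0.2] j7 0.21
[0.54, 0.28, 0.017, 20.0] t [0.0987, 0.0446, 0.1757] rot [0.0, -0.0, 0.0] rows 5.0 1.0
```

```bash
python3 -m crank '[{"claw":0.01,"translation":[0.045,0.02,0],"rot":[0,0,0]},{"claw":0.01,"translation":[0.0987,0.0446,0.02],"rot":[0,0,0]},{"claw":0.01,"translation":[0.0987,0.0446,0.07],"rot":[0,0,0]},{"claw":0.01,"translation":[0.0987,0.0446,0.115],"rot":[0,0,0]},{"claw":0.01,"translation":[0.0987,0.0446,0.15],"rot":[0,0,0]},{"claw":0.01,"translation":[0.0987,0.0446,0.17],"rot":[0,0,0]},{"claw":0.01,"translation":[0.0987,0.0446,0.175],"rot":[0,0,0]},{"claw":0.01,"translation":[0.0987,0.0446,0.175],"rot":[0,0,0]}]'
python3 -m crank '[{"claw":0.036,"translation":[0,0,0],"rot":[0,0,0]},{"claw":0.036,"translation":[0,0,0],"rot":[0,0,0]},{"claw":0.036,"translation":[0,0,-0.03],"rot":[0,0,0]},{"claw":0.036,"translation":[0,0,-0.08],"rot":[0,0,0]},{"claw":0.04,"translation":[0,0,-0.13],"rot":[0,0,0]},{"claw":0.04,"translation":[-0.04,0,-0.18],"rot":[0,0,0]},{"claw":0.04,"translation":[-0.09,-0.03,-0.18],"rot":[0,0,0]},{"claw":0.04,"translation":[-0.135,-0.05,-0.18],"rot":[0,0,0.4]}]'
python3 go.py 0.4961 -0.168 0.2 -54.5; python3 - <<'E'
from h import *
cv2.imwrite("pics/t4.png",robot.get_image("top")[:,:,::-1])
a=cv2.imread("pics/top0.png").astype(int);b=cv2.imread("pics/t4.png").astype(int)
d=cv2.GaussianBlur(np.abs(a-b).sum(2).astype(np.float32),(5,5),0)[150:340,130:560]
n,l,s,ce=cv2.connectedComponentsWithStats((d>45).astype(np.uint8))
print([(s[i,4],np.round(ce[i]+[130,150])) for i in range(1,n) if s[i,4]>8])
E
```

```text
time_s: 15.15
eef_pos: [0.5401, 0.2777, 0.017]
tool_rot: [-1.802, -2.573, 0.002]
ft_force: [0.2, 0.0, 0.1]
grip_width: 0.0178
time_s: 15.95
eef_pos: [0.5425, 0.1492, 0.2008]
tool_rot: [1.989, 2.427, 0.012]
ft_force: [0.8, -0.6, 0.2]
grip_width: 0.0398
at [0.5425 0.1492 0.2008] w 0.0398 t 15.95 F [ 0.8 -0.6  0.2] j7 0.13
[0.4961, -0.168, 0.2, -54.5] t [-0.3019, -0.1078, -0.0006] rot [0.006, -0.006, 1.149] rows 7.0 8.0
[(np.int32(14655), array([174., 248.])), (np.int32(270), array([426., 257.])), (np.int32(69), array([477., 278.])), (np.int32(167), array([445., 287.]))]
```

```bash
python3 -m crank '[{"claw":0.04,"translation":[-0.302,-0.108,0],"rot":[0,0,1.149]},{"claw":0.04,"translation":[-0.302,-0.108,0],"rot":[0,0,1.149]},{"claw":0.04,"translation":[-0.302,-0.108,0],"rot":[0,0,1.149]},{"claw":0.04,"translation":[-0.302,-0.108,0],"rot":[0,0,1.149]},{"claw":0.04,"translation":[-0.302,-0.108,0],"rot":[0,0,1.149]},{"claw":0.04,"translation":[-0.302,-0.108,0],"rot":[0,0,1.149]},{"claw":0.04,"translation":[-0.302,-0.108,0],"rot":[0,0,1.149]},{"claw":0.04,"translation":[-0.302,-0.108,0],"rot":[0,0,1.149]}]'
python3 go.py 0.4961 -0.168 0.0475 -54.5
```

```text
time_s: 16.8
eef_pos: [0.4936, -0.1728, 0.1986]
tool_rot: [2.994, 0.939, 0.003]
ft_force: [-0.0, 1.0, 0.0]
grip_width: 0.0401
at [ 0.4936 -0.1728  0.1986] w 0.0401 t 16.8 F [-0.  1.  0.] j7 -0.21
[0.4961, -0.168, 0.0475, -54.5] t [0.0047, -0.0032, 0.1511] rot [0.004, -0.0, -0.012] rows 4.0 1.0
```

```bash
python3 -m crank '[{"claw":0.04,"translation":[0.0047,-0.0032,0.04],"rot":[0,0,-0.012]},{"claw":0.04,"translation":[0.0047,-0.0032,0.085],"rot":[0,0,-0.012]},{"claw":0.04,"translation":[0.0047,-0.0032,0.12],"rot":[0,0,-0.012]},{"claw":0.04,"translation":[0.0047,-0.0032,0.142],"rot":[0,0,-0.012]},{"claw":0.04,"translation":[0.0047,-0.0032,0.15],"rot":[0,0,-0.012]},{"claw":0.04,"translation":[0.0047,-0.0032,0.15],"rot":[0,0,-0.012]},{"claw":0.04,"translation":[0.0047,-0.0032,0.15],"rot":[0,0,-0.012]}]'
python3 go.py 0.4961 -0.168 0.0475 -54.5
```

```text
time_s: 17.5
eef_pos: [0.4958, -0.1613, 0.0491]
tool_rot: [-2.982, -0.977, -0.001]
ft_force: [-4.3, 1.5, 11.0]
grip_width: 0.0403
at [ 0.4958 -0.1613  0.0491] w 0.0403 t 17.5 F [-4.3  1.5 11. ] j7 -0.03
[0.4961, -0.168, 0.0475, -54.5] t [-0.0037, 0.0055, 0.0016] rot [-0.003, -0.002, 0.014] rows 1.0 1.0
```

An 11 N contact means something is off, perhaps a moved part. I'll raise and look.

```bash
python3 -m crank '[{"claw":0.04,"translation":[0,0,-0.04],"rot":[0,0,0]},{"claw":0.04,"translation":[0,0,-0.08],"rot":[0,0,0]},{"claw":0.04,"translation":[0,0,-0.11],"rot":[0,0,0]},{"claw":0.04,"translation":[0,0,-0.11],"rot":[0,0,0]}]'
python3 - <<'E'
from h import *
import pickle
c=robot.calibration("wrist"); im=robot.get_image("wrist")[:,:,::-1]; cv2.imwrite("pics/w2.png",im); pickle.dump(c,open("w2.pkl","wb"))
cv2.imwrite("pics/w2v.png",cv2.resize(im,(800,600),interpolation=cv2.INTER_CUBIC))
E
```

```text
time_s: 17.9
eef_pos: [0.4998, -0.164, 0.1623]
tool_rot: [2.979, 0.976, 0.015]
ft_force: [0.8, 0.2, -0.8]
grip_width: 0.0401
```

View pics/w2v.png

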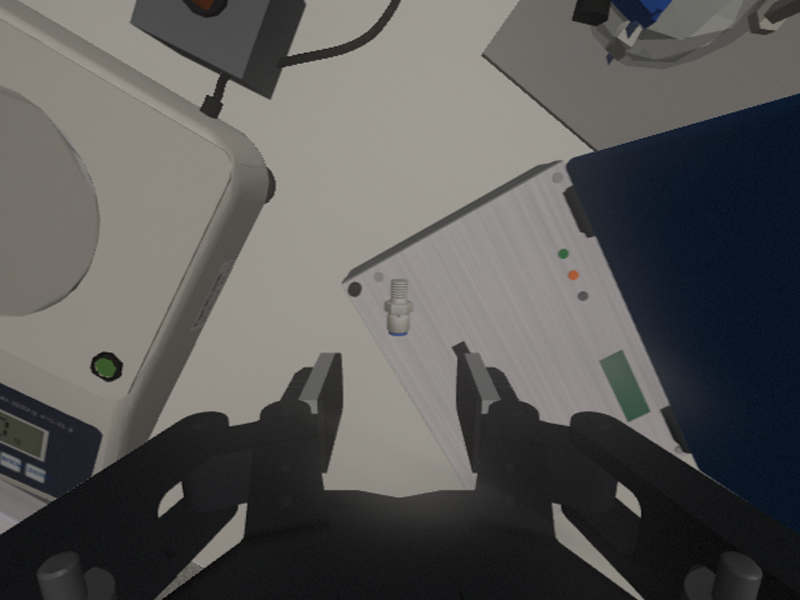

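The fitting is upright between the jaws, from (399,279) to (398,334), where I expected it. I'll compute it again.

```bash
python3 - <<'E'
from h import *
import pickle
c=pickle.load(open("w2.pkl","rb"))
def W(x,y,z): return onz(c,(x+.5)/1.25-.5,(y+.5)/1.25-.5,z)
A,B=W(399,279,.0525),W(398,334,.0525); print((A+B)/2,np.linalg.norm(A-B),np.degrees(np.arctan2(*(A-B)[[1,0]])))
print(W(347,280,.045),proj(c,[.4961,-.168,.0475])*1.25)
s=robot.observe(); print(s["eef_pos"])
E
python3 go.py 0.4961 -0.168 0.1 -54.5
```

```text
[ 0.49628736 -0.16756848  0.0525    ] 0.03414441946190226 35.25513122215891
[ 0.4899237  -0.13357671  0.045     ] [398.68665127 305.32046788]
[ 0.49847092 -0.1629052   0.1600037 ]
at [ 0.4985 -0.1629  0.16  ] w 0.0401 t 17.95 F [ 0.3  0.5 -0.8] j7 -0.16
[0.4961, -0.168, 0.1, -54.5] t [-0.0052, 0.0024, 0.06] rot [0.005, -0.005, 0.014] rows 2.0 1.0
```

```bash
python3 - <<'E'
from h import *
import pickle
c=pickle.load(open("w2.pkl","rb"))
s=robot.observe(); T=R.from_rotvec(s["tool_rot"])
ct=robot.calibration("top"); cs=robot.calibration("side")
for z in (.03,.06,.09):
    for p in ((235,150),(268,190),(232,165),(128,395)):
        w=onz(c,(p[0]+.5)/1.25-.5,(p[1]+.5)/1.25-.5,z); print(z,p,w.round(3),"tool",T.inv().apply(w-s["eef_pos"]).round(3),"top px",proj(ct,w).round(0),"side",proj(cs,w).round(0))
E
```

```text
0.03 (235, 150) [ 0.512 -0.036  0.03 ] tool [ 0.086 -0.095  0.13 ] top px [328. 257.] side [324. 268.]
0.03 (268, 190) [ 0.504 -0.064  0.03 ] tool [ 0.063 -0.077  0.13 ] top px [341. 261.] side [329. 261.]
0.03 (232, 165) [ 0.504 -0.039  0.03 ] tool [ 0.077 -0.098  0.13 ] top px [329. 261.] side [329. 267.]
0.03 (128, 395) [ 0.332 -0.059  0.03 ] tool [-0.073 -0.183  0.129] top px [342. 346.] side [412. 268.]
0.06 (235, 150) [ 0.516 -0.045  0.06 ] tool [ 0.083 -0.085  0.1  ] top px [333. 254.] side [323. 252.]
0.06 (268, 190) [ 0.509 -0.07   0.06 ] tool [ 0.063 -0.069  0.1  ] top px [345. 257.] side [328. 247.]
0.06 (232, 165) [ 0.509 -0.048  0.06 ] tool [ 0.076 -0.087  0.1  ] top px [334. 257.] side [327. 252.]
0.06 (128, 395) [ 0.356 -0.066  0.06 ] tool [-0.058 -0.163  0.099] top px [346. 334.] side [402. 253.]
0.09 (235, 150) [ 0.52  -0.055  0.09 ] tool [ 0.081 -0.074  0.07 ] top px [338. 250.] side [322. 237.]
0.09 (268, 190) [ 0.514 -0.077  0.09 ] tool [ 0.063 -0.06   0.07 ] top px [349. 253.] side [326. 232.]
0.09 (232, 165) [ 0.514 -0.057  0.09 ] tool [ 0.074 -0.076  0.07 ] top px [339. 253.] side [325. 237.]
0.09 (128, 395) [ 0.38  -0.073  0.09 ] tool [-0.043 -0.143  0.069] top px [349. 322.] side [391. 238.]
```

Likely cause: the raised black corner bumper at the panel's front-left corner, which sits under the outer finger. I'll grasp slightly higher with a narrower opening.

```bash
python3 -m crank '[{"claw":0.028,"translation":[-0.005,0.0025,0.03],"rot":[0,0,0.014]},{"claw":0.028,"translation":[-0.005,0.0025,0.06],"rot":[0,0,0.014]},{"claw":0.028,"translation":[-0.005,0.0025,0.06],"rot":[0,0,0.014]},{"claw":0.028,"translation":[-0.005,0.0025,0.06],"rot":[0,0,0.014]}]'
python3 go.py 0.4961 -0.168 0.053 -54.5
```

```text
time_s: 18.35
eef_pos: [0.4938, -0.1671, 0.0966]
tool_rot: [-2.992, -0.956, 0.002]
ft_force: [0.1, -0.2, 0.2]
grip_width: 0.0279
at [ 0.4938 -0.1671  0.0966] w 0.0279 t 18.35 F [ 0.1 -0.2  0.2] j7 -0.09
[0.4961, -0.168, 0.053, -54.5] t [0.0014, 0.0021, 0.0436] rot [-0.001, 0.001, -0.001] rows 1.0 1.0
```

```bash
python3 -m crank '[{"claw":0.028,"translation":[0.001,0.002,0.02],"rot":[0,0,0]},{"claw":0.028,"translation":[0.001,0.002,0.037],"rot":[0,0,0]},{"claw":0.028,"translation":[0.001,0.002,0.043],"rot":[0,0,0]},{"claw":0.028,"translation":[0.001,0.002,0.043],"rot":[0,0,0]}]'
python3 go.py 0.4961 -0.168 0.053 -54.5
```

```text
time_s: 18.75
eef_pos: [0.4963, -0.1684, 0.0542]
tool_rot: [2.992, 0.957, 0.0]
ft_force: [0.2, 0.3, -0.2]
grip_width: 0.0278
at [ 0.4963 -0.1684  0.0542] w 0.0278 t 18.75 F [ 0.2  0.3 -0.2] j7 -0.04
[0.4961, -0.168, 0.053, -54.5] t [0.0, -0.0004, 0.0012] rot [0.0, -0.0, -0.001] rows 1.0 1.0
```

```bash
python3 -m crank '[{"claw":0.02,"translation":[0,0,0.002],"rot":[0,0,0]},{"claw":0.008,"translation":[0,0,0.003],"rot":[0,0,0]},{"claw":0.008,"translation":[0,0,0.003],"rot":[0,0,0]},{"claw":0.008,"translation":[0,0,0.003],"rot":[0,0,0]},{"claw":0.008,"translation":[0,0,0.003],"rot":[0,0,0]},{"claw":0.008,"translation":[0,0,-0.04],"rot":[0,0,0]},{"claw":0.008,"translation":[0,0,-0.09],"rot":[0,0,0]},{"claw":0.008,"translation":[0,0,-0.14],"rot":[0,0,0]}]'
python3 go.py 0.54 0.14 0.195 10
```

```text
time_s: 19.55
eef_pos: [0.4957, -0.1684, 0.1959]
tool_rot: [2.992, 0.956, -0.001]
ft_force: [1.3, 0.3, -0.8]
grip_width: 0.0155
at [ 0.4957 -0.1684  0.1959] w 0.0155 t 19.55 F [ 1.3  0.3 -0.8] j7 -0.2
[0.54, 0.14, 0.195, 10.0] t [0.2148, -0.2256, 0.0008] rot [-0.0, 0.0, -1.127] rows 7.0 8.0
```

```bash
python3 -m crank '[{"claw":0.008,"translation":[0.215,-0.226,0.001],"rot":[0,0,-1.127]},{"claw":0.008,"translation":[0.215,-0.226,0.001],"rot":[0,0,-1.127]},{"claw":0.008,"translation":[0.215,-0.226,0.001],"rot":[0,0,-1.127]},{"claw":0.008,"translation":[0.215,-0.226,0.001],"rot":[0,0,-1.127]},{"claw":0.008,"translation":[0.215,-0.226,0.001],"rot":[0,0,-1.127]},{"claw":0.008,"translation":[0.215,-0.226,0.001],"rot":[0,0,-1.127]},{"claw":0.008,"translation":[0.215,-0.226,0.001],"rot":[0,0,-1.127]},{"claw":0.008,"translation":[0.215,-0.226,0.001],"rot":[0,0,-1.127]}]'
python3 go.py 0.54 0.205 0.017 10
```

```text
time_s: 20.35
eef_pos: [0.54, 0.145, 0.1932]
tool_rot: [-2.004, -2.418, -0.003]
ft_force: [-0.6, -0.3, -0.5]
grip_width: 0.0151
at [0.54   0.145  0.1932] w 0.0151 t 20.35 F [-0.6 -0.3 -0.5] j7 0.14
[0.54, 0.205, 0.017, 10.0] t [0.0586, 0.0109, 0.1763] rot [0.001, -0.002, 0.012] rows 4.0 1.0
```

```bash
python3 -m crank '[{"claw":0.008,"translation":[0.045,0.008,0],"rot":[0,0,0.012]},{"claw":0.008,"translation":[0.0586,0.011,0.03],"rot":[0,0,0.012]},{"claw":0.008,"translation":[0.0586,0.011,0.08],"rot":[0,0,0.012]},{"claw":0.008,"translation":[0.0586,0.011,0.125],"rot":[0,0,0.012]},{"claw":0.008,"translation":[0.0586,0.011,0.16],"rot":[0,0,0.012]},{"claw":0.008,"translation":[0.0586,0.011,0.172],"rot":[0,0,0.012]},{"claw":0.008,"translation":[0.0586,0.011,0.174],"rot":[0,0,0.012]},{"claw":0.008,"translation":[0.0586,0.011,0.174],"rot":[0,0,0.012]}]'
python3 -m crank '[{"claw":0.034,"translation":[0,0,0],"rot":[0,0,0]},{"claw":0.034,"translation":[0,0,0],"rot":[0,0,0]},{"claw":0.034,"translation":[0,0,-0.03],"rot":[0,0,0]},{"claw":0.034,"translation":[0,0,-0.08],"rot":[0,0,0]},{"claw":0.034,"translation":[0,0,-0.13],"rot":[0,0,0]},{"claw":0.034,"translation":[-0.04,0,-0.17],"rot":[0,0,0]},{"claw":0.034,"translation":[-0.08,-0.03,-0.18],"rot":[0,0,0]},{"claw":0.034,"translation":[-0.12,-0.05,-0.18],"rot":[0,0,0]}]'
python3 go.py 0.475 0.006 0.22 9
python3 -c "
from h import *
im=robot.get_image('top')[:,:,::-1]; cv2.imwrite('pics/t5.png',im); s=robot.get_image('side')[:,:,::-1]; cv2.imwrite('pics/s5.png',s)
cv2.imwrite('pics/t5v.png',np.vstack([crop(im,140,180,340,310,4)]))"
```

```text
time_s: 21.15
eef_pos: [0.5421, 0.2002, 0.0202]
tool_rot: [2.032, 2.393, 0.003]
ft_force: [0.0, 0.7, 1.0]
grip_width: 0.0154
time_s: 21.95
eef_pos: [0.5124, 0.0732, 0.2024]
tool_rot: [2.027, 2.394, 0.01]
ft_force: [0.8, -0.3, -0.6]
grip_width: 0.0338
at [0.5124 0.0732 0.2024] w 0.0338 t 21.95 F [ 0.8 -0.3 -0.6] j7 0.24
[0.475, 0.006, 0.22, 9.0] t [-0.0601, -0.0478, -0.018] rot [0.008, -0.001, 0.008] rows 2.0 1.0
```

View pics/t5v.png

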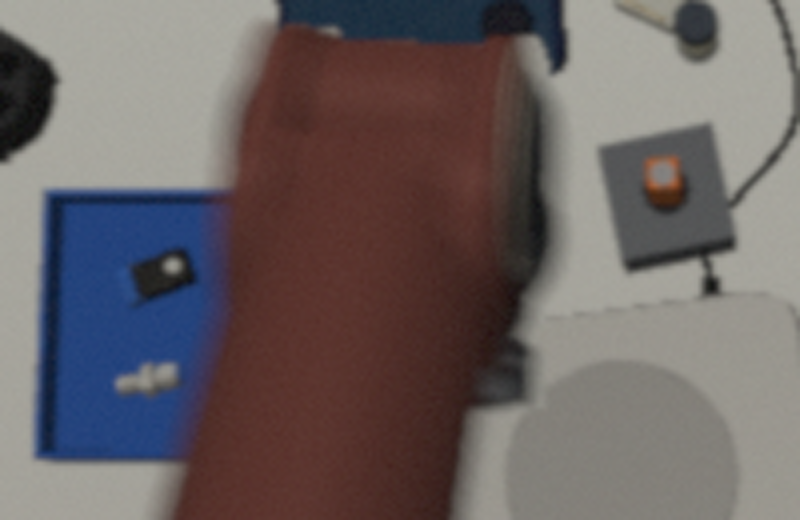

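All four parts are in the tray or were released there; the driver shows at (163,275) and a fitting at (148,379). Next is the probe.

```bash
python3 go.py 0.571 0.006 0.18 11; python3 -m crank '[{"claw":0.04,"translation":[-0.03,-0.01,0],"rot":[0,0,0]},{"claw":0.04,"translation":[-0.055,0.04,0.01],"rot":[0,0,0]},{"claw":0.04,"translation":[-0.055,0.07,0.022],"rot":[0,0,0]},{"claw":0.04,"translation":[-0.055,0.07,0.022],"rot":[0,0,0]},{"claw":0.04,"translation":[-0.055,0.07,0.022],"rot":[0,0,0]},{"claw":0.04,"translation":[-0.055,0.07,0.022],"rot":[0,0,0]}]' 80
python3 go.py 0.571 0.006 0.18 11
python3 - <<'E'
from h import *
import pickle
c=robot.calibration("wrist"); im=robot.get_image("wrist")[:,:,::-1]; cv2.imwrite("pics/w3.png",im); pickle.dump(c,open("w3.pkl","wb"))
cv2.imwrite("pics/w3v.png",crop(im,170,100,470,325,2.6))
E
```

```text
at [0.5093 0.0649 0.2014] w 0.0339 t 22.05 F [ 0.5 -0.3 -0.2] j7 0.24
[0.571, 0.006, 0.18, 11.0] t [-0.0674, 0.0521, 0.0218] rot [0.001, 0.004, -0.042] rows 2.0 1.0
time_s: 22.65
eef_pos: [0.5882, 0.0311, 0.1774]
tool_rot: [-2.033, -2.395, -0.0]
ft_force: [-0.9, -0.5, -0.7]
grip_width: 0.0401
at [0.5882 0.0311 0.1774] w 0.0401 t 22.65 F [-0.9 -0.5 -0.7] j7 0.34
[0.571, 0.006, 0.18, 11.0] t [-0.0219, -0.0211, -0.0026] rot [-0.0, -0.0, -0.029] rows 1.0 1.0
```

View pics/w3v.png

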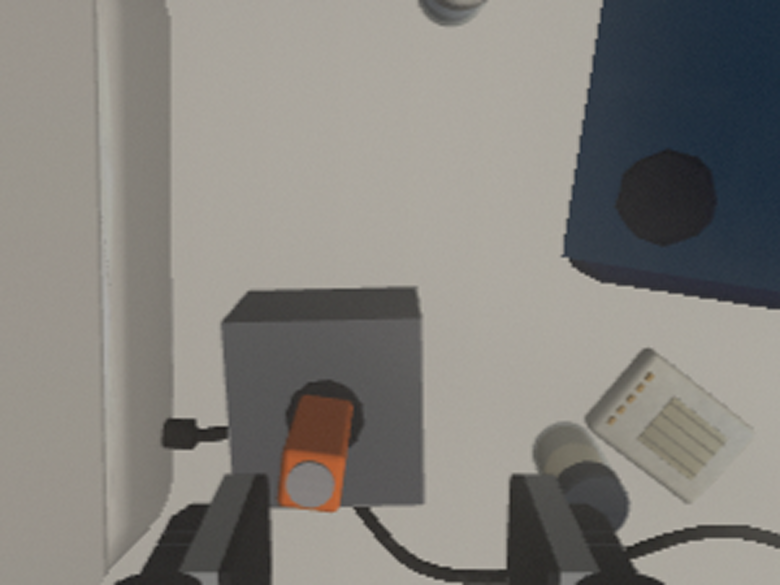

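The probe's silver top is at (311,484) and its collar centre at about (325,417); the holder top's corners are (224,323), (419,319) and (424,503).

```bash
python3 - <<'E'
from h import *
import pickle
np.set_printoptions(precision=4,suppress=True)
c=pickle.load(open("w3.pkl","rb"))
def W(x,y,z): return onz(c,170+(x+.5)/2.6-.5,100+(y+.5)/2.6-.5,z)
print("top",W(311,484,.109),"collar",W(325,417,.059))
a,b,d=W(224,323,.055),W(419,319,.055),W(424,503,.055); print("holder",a,b,d,(a+d)/2,np.linalg.norm(a-b),np.linalg.norm(b-d),np.degrees(np.arctan2(*(b-a)[[1,0]])),np.degrees(np.arctan2(*(b-d)[[1,0]]))-90)
p,q,r,t=W(281,503,.109),W(338,511,.109),W(288,448,.109),W(345,457,.109)
print("handle",(p+q+r+t)/4,np.linalg.norm(p-q),np.linalg.norm(p-r),[np.degrees(np.arctan2(*(u)[[1,0]])) for u in (q-p,t-r,r-p,t-q)])
E
```

```text
top [0.5722 0.0071 0.109 ] collar [0.5721 0.0083 0.059 ]
holder [0.5381 0.0312 0.055 ] [0.5952 0.0418 0.055 ] [ 0.6068 -0.0161  0.055 ] [0.5725 0.0075 0.055 ] 0.058049012496564995 0.05901026540130865 10.544544781131378 11.371294463989486
handle [0.5725 0.0082 0.109 ] 0.014380354798370907 0.014732600696955539 [np.float64(0.697647717216579), np.float64(-0.20478773139626716), np.float64(90.89104184974495), np.float64(91.69637853946332)]
```

```bash
python3 go.py 0.572 0.0076 0.18 0.5
```

```text
at [0.5882 0.0311 0.1776] w 0.0402 t 22.7 F [-0.3  0.8  0.3] j7 0.34
[0.572, 0.0076, 0.18, 0.5] t [-0.0206, -0.0198, -0.0024] rot [0.0, -0.0, 0.154] rows 1.0 2.0
```

```bash
python3 -m crank '[{"claw":0.04,"translation":[-0.0206,-0.0198,0],"rot":[0,0,0.154]},{"claw":0.04,"translation":[-0.0206,-0.0198,0],"rot":[0,0,0.154]},{"claw":0.04,"translation":[-0.0206,-0.0198,0],"rot":[0,0,0.154]},{"claw":0.04,"translation":[-0.0206,-0.0198,0.01],"rot":[0,0,0.154]},{"claw":0.04,"translation":[-0.0206,-0.0198,0.04],"rot":[0,0,0.154]},{"claw":0.04,"translation":[-0.0206,-0.0198,0.04],"rot":[0,0,0.154]}]'
python3 go.py 0.572 0.0076 0.067 0.5
```

```text
time_s: 23.3
eef_pos: [0.5699, 0.0091, 0.1332]
tool_rot: [-2.204, -2.229, 0.008]
ft_force: [-0.6, -0.1, -0.1]
grip_width: 0.0401
at [0.5699 0.0091 0.1332] w 0.0401 t 23.3 F [-0.6 -0.1 -0.1] j7 0.29
[0.572, 0.0076, 0.067, 0.5] t [-0.0016, 0.0026, 0.0661] rot [-0.008, -0.001, 0.003] rows 2.0 1.0
```

```bash
python3 -m crank '[{"claw":0.04,"translation":[-0.0016,0.002,0.02],"rot":[0,0,0]},{"claw":0.04,"translation":[-0.0016,0.002,0.04],"rot":[0,0,0]},{"claw":0.04,"translation":[-0.0016,0.002,0.058],"rot":[0,0,0]},{"claw":0.04,"translation":[-0.0016,0.002,0.065],"rot":[0,0,0]},{"claw":0.04,"translation":[-0.0016,0.002,0.065],"rot":[0,0,0]},{"claw":0.04,"translation":[-0.0016,0.002,0.065],"rot":[0,0,0]}]'
python3 go.py 0.572 0.0076 0.067 0.5
```

```text
time_s: 23.9
eef_pos: [0.5755, 0.0059, 0.0726]
tool_rot: [2.21, 2.231, 0.002]
ft_force: [-0.0, 0.1, 0.6]
grip_width: 0.0398
at [0.5755 0.0059 0.0726] w 0.0398 t 23.9 F [-0.   0.1  0.6] j7 0.34
[0.572, 0.0076, 0.067, 0.5] t [0.0017, -0.0035, 0.0056] rot [0.002, 0.0, 0.001] rows 1.0 1.0
```

```bash
python3 -m crank '[{"claw":0.04,"translation":[0.0017,-0.0035,0.0055],"rot":[0,0,0]},{"claw":0.04,"translation":[0.0017,-0.0035,0.0055],"rot":[0,0,0]},{"claw":0.04,"translation":[0.0017,-0.0035,0.0055],"rot":[0,0,0]}]'
python3 go.py 0.572 0.0076 0.067 0.5
```

```text
time_s: 24.2
eef_pos: [0.5712, 0.0077, 0.0665]
tool_rot: [-2.211, -2.232, -0.0]
ft_force: [-0.2, 0.6, 0.2]
grip_width: 0.0397
at [0.5712 0.0077 0.0665] w 0.0397 t 24.2 F [-0.2  0.6  0.2] j7 0.34
[0.572, 0.0076, 0.067, 0.5] t [-0.0001, 0.0008, -0.0005] rot [0.0, -0.0, 0.001] rows 1.0 1.0
```

```bash
python3 -m crank '[{"claw":0.03,"translation":[0,0,0],"rot":[0,0,0]},{"claw":0.02,"translation":[0,0,0],"rot":[0,0,0]},{"claw":0.008,"translation":[0,0,0],"rot":[0,0,0]},{"claw":0.008,"translation":[0,0,0],"rot":[0,0,0]},{"claw":0.008,"translation":[0,0,0],"rot":[0,0,0]},{"claw":0.008,"translation":[0,0,0],"rot":[0,0,0]}]' 80; python3 go.py
python3 -m crank '[{"claw":0.008,"translation":[0,0,-0.02],"rot":[0,0,0]},{"claw":0.008,"translation":[0,0,-0.05],"rot":[0,0,0]},{"claw":0.008,"translation":[0,0,-0.08],"rot":[0,0,0]},{"claw":0.008,"translation":[0,0,-0.12],"rot":[0,0,0]},{"claw":0.008,"translation":[0,0,-0.12],"rot":[0,0,0]}]'
python3 go.py 0.4808 -0.2496 0.18 -24
```

```text
time_s: 24.8
eef_pos: [0.5716, 0.0073, 0.0666]
tool_rot: [2.211, 2.231, 0.001]
ft_force: [-0.5, -0.7, 2.9]
grip_width: 0.0151
at [0.5716 0.0073 0.0666] w 0.0151 t 24.8 F [-0.5 -0.7  2.9] j7 0.34
time_s: 25.3
eef_pos: [0.5746, 0.0068, 0.1912]
tool_rot: [2.206, 2.226, 0.012]
ft_force: [-0.3, -0.4, -0.2]
grip_width: 0.0149
at [0.5746 0.0068 0.1912] w 0.0149 t 25.3 F [-0.3 -0.4 -0.2] j7 0.26
[0.4808, -0.2496, 0.18, -24.0] t [-0.2555, -0.0962, 0.0102] rot [0.011, -0.002, 0.428] rows 6.0 3.0
```

```bash
python3 go.py 0.4678 -0.2788 0.17 -24; python3 -m crank '[{"claw":0.008,"translation":[-0.281,-0.09,0.01],"rot":[0,0,0.428]},{"claw":0.008,"translation":[-0.281,-0.09,0.01],"rot":[0,0,0.428]},{"claw":0.008,"translation":[-0.281,-0.09,0.01],"rot":[0,0,0.428]},{"claw":0.008,"translation":[-0.281,-0.09,0.01],"rot":[0,0,0.428]},{"claw":0.008,"translation":[-0.281,-0.09,0.01],"rot":[0,0,0.428]},{"claw":0.008,"translation":[-0.281,-0.09,0.01],"rot":[0,0,0.428]},{"claw":0.008,"translation":[-0.281,-0.09,0.01],"rot":[0,0,0.428]},{"claw":0.008,"translation":[-0.281,-0.09,0.01],"rot":[0,0,0.428]}]'
python3 go.py 0.4678 -0.2788 0.118 -24
```

```text
at [0.5746 0.0068 0.1912] w 0.0149 t 25.3 F [-0.3 -0.4 -0.2] j7 0.26
[0.4678, -0.2788, 0.17, -24.0] t [-0.2846, -0.1096, 0.0201] rot [0.011, -0.002, 0.428] rows 7.0 3.0
time_s: 26.1
eef_pos: [0.4825, -0.2752, 0.1753]
tool_rot: [-2.636, -1.705, 0.002]
ft_force: [0.4, 1.3, -0.8]
grip_width: 0.0149
at [ 0.4825 -0.2752  0.1753] w 0.0149 t 26.1 F [ 0.4  1.3 -0.8] j7 0.44
[0.4678, -0.2788, 0.118, -24.0] t [-0.0093, -0.0118, 0.0573] rot [-0.002, -0.0, -0.004] rows 2.0 1.0
```

```bash
python3 -m crank '[{"claw":0.008,"translation":[-0.0093,-0.0118,0.02],"rot":[0,0,0]},{"claw":0.008,"translation":[-0.0093,-0.0118,0.045],"rot":[0,0,0]},{"claw":0.008,"translation":[-0.0093,-0.0118,0.055],"rot":[0,0,0]},{"claw":0.008,"translation":[-0.0093,-0.0118,0.055],"rot":[0,0,0]},{"claw":0.008,"translation":[-0.0093,-0.0118,0.055],"rot":[0,0,0]}]'
python3 go.py 0.4678 -0.2788 0.118 -24
python3 - <<'E'
from h import *
import pickle
c=robot.calibration("wrist"); im=robot.get_image("wrist")[:,:,::-1]; cv2.imwrite("pics/w4.png",im); pickle.dump(c,open("w4.pkl","wb"))
cv2.imwrite("pics/w4v.png",crop(im,220,140,420,290,4))
E
```

```text
time_s: 26.6
eef_pos: [0.4703, -0.2773, 0.1216]
tool_rot: [2.633, 1.713, 0.001]
ft_force: [1.1, 0.1, 0.7]
grip_width: 0.0147
at [ 0.4703 -0.2773  0.1216] w 0.0147 t 26.6 F [1.1 0.1 0.7] j7 0.51
[0.4678, -0.2788, 0.118, -24.0] t [-0.0024, -0.0017, 0.0036] rot [0.001, -0.0, 0.002] rows 1.0 1.0
```

View pics/w4v.png

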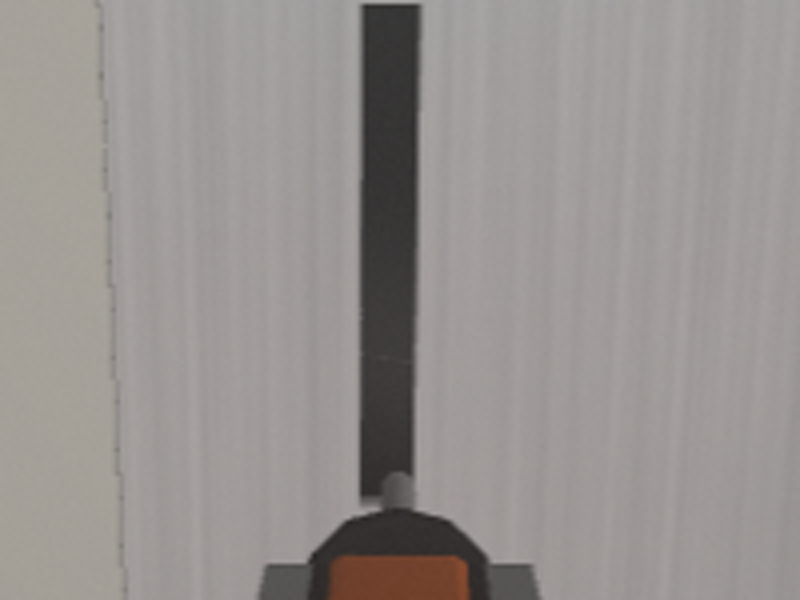

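The slot runs from (391,5) to (386,500) in the crop, with a faint line across it at y≈357. The probe tip is at (397,480), slightly right of the slot's centre line.

```bash
cat > w4.py <<'E'
from h import *
import pickle
np.set_printoptions(precision=4,suppress=True)
c=pickle.load(open("w4.pkl","rb"))
def W(x,y,z): return onz(c,220+(x+.5)/4-.5,140+(y+.5)/4-.5,z)
a,b=W(391,5,.045),W(386.5,500,.045); m=(a+b)/2; yv=(a-b)/np.linalg.norm(a-b); xv=np.array([yv[1],-yv[0],0])
print(a,b,"mid",m,np.linalg.norm(a-b),"yaw",np.degrees(np.arctan2(yv[1],yv[0]))-90)
f=W(386,357,.040); print("line y_c",(f-m)@yv)
for z in (.062,.0646,.067):
    t=W(397,476,z); print("tip",z,t,"xc",(t-m)@xv,"yc",(t-m)@yv)
s=robot.observe(); print("tcp",s["eef_pos"],"xc",(s["eef_pos"]-m)@xv,"yc",(s["eef_pos"]-m)@yv)
E
python3 w4.py
```

```text
[ 0.4971 -0.2138  0.045 ] [ 0.4646 -0.2852  0.045 ] mid [ 0.4808 -0.2495  0.045 ] 0.07849324114187575 yaw -24.501768302587976
line y_c -0.016205502758145425
tip 0.062 [ 0.47   -0.2771  0.062 ] xc 0.0016248692766120754 yc -0.029627263555845277
tip 0.0646 [ 0.4704 -0.2763  0.0646] xc 0.0016151554249954692 yc -0.0287939692821703
tip 0.067 [ 0.4707 -0.2756  0.067 ] xc 0.0016061887927339544 yc -0.02802477456800879
tcp [ 0.4704 -0.2778  0.122 ] xc 0.0022300475990471315 yc -0.03007945950364415
```

```bash
python3 -m crank '[{"claw":0.008,"translation":[-0.0045,-0.0019,0.005],"rot":[0,0,0]},{"claw":0.008,"translation":[-0.0045,-0.0019,0.01],"rot":[0,0,0]},{"claw":0.008,"translation":[-0.0045,-0.0019,0.015],"rot":[0,0,0]},{"claw":0.008,"translation":[-0.0045,-0.0019,0.02],"rot":[0,0,0]},{"claw":0.008,"translation":[-0.0045,-0.0019,0.02],"rot":[0,0,0]},{"claw":0.008,"translation":[-0.0045,-0.0019,0.02],"rot":[0,0,0]}]'
cat > st.py <<'E'
from h import *
m=np.array([.4808,-.2495,.045]); y=np.radians(-24.3); yv=np.array([-np.sin(y),np.cos(y),0]); xv=np.array([np.cos(y),np.sin(y),0])
s=robot.observe(); e=s["eef_pos"]; p=e-m; f=s["ft_force"]
print("t",round(s["time_s"],2),"xc %.1f yc %.1f tipz_panel %.1f mm"%(p@xv*1e3,p@yv*1e3,(p[2]-.0566)*1e3),"F x %.1f y %.1f z %.1f"%(f@xv,f@yv,f[2]),"w",round(s["grip_width"],4))
E
python3 st.py
```

```text
time_s: 27.25
eef_pos: [0.4657, -0.2813, 0.1011]
tool_rot: [-2.635, -1.711, 0.0]
ft_force: [-0.1, 0.1, -0.8]
grip_width: 0.0152
t 27.25 xc -0.7 yc -35.2 tipz_panel -0.5 mm F x -0.1 y 0.1 z -0.8 w 0.0152
```

```bash
python3 -m crank '[{"claw":0.008,"translation":[0.001,0.0008,0.001],"rot":[0,0,0]},{"claw":0.008,"translation":[0.001,0.0008,0.002],"rot":[0,0,0]},{"claw":0.008,"translation":[0.001,0.0008,0.003],"rot":[0,0,0]},{"claw":0.008,"translation":[0.001,0.0008,0.004],"rot":[0,0,0]},{"claw":0.008,"translation":[0.001,0.0008,0.0045],"rot":[0,0,0]},{"claw":0.008,"translation":[0.001,0.0008,0.005],"rot":[0,0,0]}]'; python3 st.py
```

```text
time_s: 27.85
eef_pos: [0.4668, -0.2808, 0.0963]
tool_rot: [-2.635, -1.711, 0.0]
ft_force: [0.1, 0.1, 1.5]
grip_width: 0.0148
t 27.85 xc 0.1 yc -34.3 tipz_panel -5.3 mm F x 0.1 y 0.1 z 1.5 w 0.0148
```

```bash
python3 -m crank '[{"claw":0.008,"translation":[0,0,0.001],"rot":[0,0,0]},{"claw":0.008,"translation":[0,0,0.001],"rot":[0,0,0]}]' >/dev/null; python3 st.py
python3 -m crank '[{"claw":0.008,"translation":[0.0015,0,0.0002],"rot":[0,0,0]},{"claw":0.008,"translation":[0.003,0,0.0002],"rot":[0,0,0]},{"claw":0.008,"translation":[0.0045,0,0.0002],"rot":[0,0,0]}]' >/dev/null; python3 st.py
```

```text
t 28.05 xc 0.2 yc -34.3 tipz_panel -5.7 mm F x -1.7 y 0.2 z 4.5 w 0.0148
t 28.35 xc 0.5 yc -32.4 tipz_panel -5.7 mm F x -1.6 y -4.1 z 4.9 w 0.0151
```

```bash
python3 -m crank '[{"claw":0.008,"translation":[0.0015,-0.0004,0],"rot":[0,0,0]},{"claw":0.008,"translation":[0.003,-0.0004,0],"rot":[0,0,0]},{"claw":0.008,"translation":[0.0045,-0.0004,0],"rot":[0,0,0]}]' >/dev/null; python3 st.py
python3 -m crank '[{"claw":0.008,"translation":[0.0015,0,0],"rot":[0,0,0]},{"claw":0.008,"translation":[0.003,0,0],"rot":[0,0,0]},{"claw":0.008,"translation":[0.0045,0,0],"rot":[0,0,0]}]' >/dev/null; python3 st.py
python3 -m crank '[{"claw":0.008,"translation":[0.0015,0,0],"rot":[0,0,0]},{"claw":0.008,"translation":[0.003,0,0],"rot":[0,0,0]},{"claw":0.008,"translation":[0.0045,0,0],"rot":[0,0,0]}]' >/dev/null; python3 st.py
```

```text
t 28.65 xc 0.9 yc -27.2 tipz_panel -5.7 mm F x 0.7 y -3.8 z 6.1 w 0.0149
t 28.95 xc 1.0 yc -22.6 tipz_panel -5.7 mm F x 0.1 y -3.8 z 5.1 w 0.0154
t 29.25 xc 0.5 yc -16.1 tipz_panel -6.2 mm F x -0.5 y 0.3 z -0.5 w 0.0152
```

The force vanished at yc ≈ -16, so I'll lower here gently.

```bash
python3 -m crank '[{"claw":0.008,"translation":[0,0,0.001],"rot":[0,0,0]},{"claw":0.008,"translation":[0,0,0.002],"rot":[0,0,0]}]' >/dev/null; python3 st.py
python3 -m crank '[{"claw":0.008,"translation":[0,0,0.0005],"rot":[0,0,0]},{"claw":0.008,"translation":[0,0,0.001],"rot":[0,0,0]}]' >/dev/null; python3 st.py
```

```text
t 29.45 xc -1.0 yc -14.4 tipz_panel -9.4 mm F x 0.0 y 0.2 z 0.8 w 0.0154
t 29.65 xc -0.8 yc -15.1 tipz_panel -10.0 mm F x 0.3 y 0.4 z 0.8 w 0.015
```

```bash
python3 -m crank '[{"claw":0.008,"translation":[0,0,0.001],"rot":[0,0,0]},{"claw":0.008,"translation":[0,0,0.002],"rot":[0,0,0]},{"claw":0.008,"translation":[0,0,0.003],"rot":[0,0,0]},{"claw":0.008,"translation":[0,0,0.003],"rot":[0,0,0]}]' >/dev/null; python3 st.py
python3 -m crank '[{"claw":0.008,"translation":[0,0,0.001],"rot":[0,0,0]},{"claw":0.008,"translation":[0,0,0.002],"rot":[0,0,0]},{"claw":0.008,"translation":[0,0,0.0025],"rot":[0,0,0]},{"claw":0.008,"translation":[0,0,0.0025],"rot":[0,0,0]}]' >/dev/null; python3 st.py
```

```text
t 30.05 xc -0.4 yc -15.4 tipz_panel -12.6 mm F x -0.0 y 2.0 z 2.6 w 0.0149
t 30.45 xc -0.3 yc -15.6 tipz_panel -15.0 mm F x -1.3 y 4.7 z 5.0 w 0.015
```

```bash
python3 -m crank '[{"claw":0.008,"translation":[0.0006,0,0.0006],"rot":[0,0,0]},{"claw":0.008,"translation":[0.0006,0,0.0012],"rot":[0,0,0]},{"claw":0.008,"translation":[0.0006,0,0.0012],"rot":[0,0,0]},{"claw":0.008,"translation":[0.0006,0,0.0012],"rot":[0,0,0]}]' >/dev/null; python3 st.py
python3 -m crank '[{"claw":0.008,"translation":[0,0,0.0004],"rot":[0,0,0]},{"claw":0.008,"translation":[0,0,0.0004],"rot":[0,0,0]},{"claw":0.008,"translation":[0,0,0.0004],"rot":[0,0,0]},{"claw":0.008,"translation":[0,0,0.0004],"rot":[0,0,0]},{"claw":0.008,"translation":[0,0,0.0004],"rot":[0,0,0]},{"claw":0.008,"translation":[0,0,0.0004],"rot":[0,0,0]},{"claw":0.008,"translation":[0,0,0.0004],"rot":[0,0,0]},{"claw":0.008,"translation":[0,0,0.0004],"rot":[0,0,0]}]' >/dev/null; python3 st.py
```

```text
t 30.85 xc -0.2 yc -15.5 tipz_panel -15.6 mm F x -1.7 y 4.8 z 8.4 w 0.0148
t 31.65 xc -0.2 yc -15.5 tipz_panel -15.7 mm F x -1.9 y 4.7 z 10.1 w 0.015
```

The button is bottomed (about 10 N, tip at -15.7 mm) and has been held for over a second. While I'm here I'll check the tray.

```bash
python3 - <<'E'
from h import *
im=robot.get_image("top")[:,:,::-1]; cv2.imwrite("pics/t6.png",im)
cv2.imwrite("pics/t6v.png",crop(im,140,200,340,310,4))
E
python3 st.py
```

```text
t 31.7 xc -0.2 yc -15.5 tipz_panel -15.7 mm F x -2.5 y 4.6 z 10.6 w 0.015
```

View pics/t6v.png

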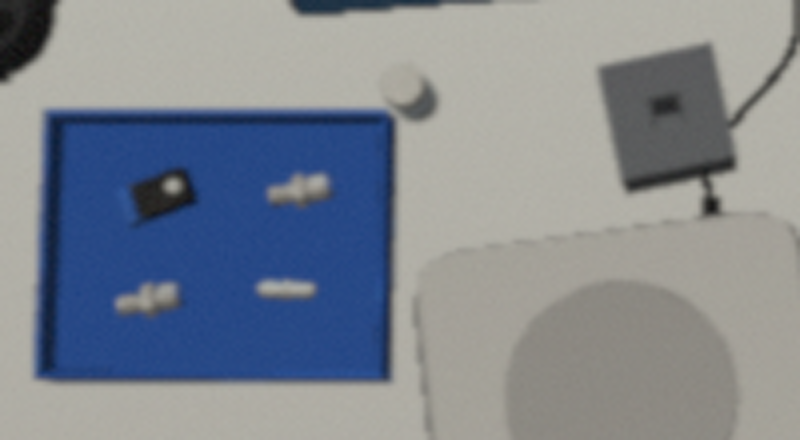

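All four parts are well inside the tray, and the holder hole is visible at (666,105). I'll lift out and return the probe.

```bash
python3 -m crank '[{"claw":0.008,"translation":[0,0,-0.008],"rot":[0,0,0]},{"claw":0.008,"translation":[0,0,-0.02],"rot":[0,0,0]},{"claw":0.008,"translation":[0,0,-0.045],"rot":[0,0,0]},{"claw":0.008,"translation":[0,0,-0.08],"rot":[0,0,0]},{"claw":0.008,"translation":[0,0,-0.1],"rot":[0,0,0]},{"claw":0.008,"translation":[0,0,-0.1],"rot":[0,0,0]}]'
python3 go.py 0.5716 0.0073 0.19 0.5
python3 -c "
from h import *
print(onz(robot.calibration('top'),140+666.5/4-.5,200+105.5/4-.5,.055))"
```

```text
time_s: 32.3
eef_pos: [0.4746, -0.2674, 0.1885]
tool_rot: [2.629, 1.703, 0.001]
ft_force: [-0.4, 0.1, -0.9]
grip_width: 0.0153
at [ 0.4746 -0.2674  0.1885] w 0.0153 t 32.3 F [-0.4  0.1 -0.9] j7 0.43
[0.5716, 0.0073, 0.19, 0.5] t [0.2904, -0.0238, -0.0029] rot [0.007, 0.006, -0.43] rows 6.0 3.0
[0.5751454 0.0062659 0.055    ]
```

```bash
python3 -m crank '[{"claw":0.008,"translation":[0.29,-0.024,-0.003],"rot":[0,0,-0.43]},{"claw":0.008,"translation":[0.29,-0.024,-0.003],"rot":[0,0,-0.43]},{"claw":0.008,"translation":[0.29,-0.024,-0.003],"rot":[0,0,-0.43]},{"claw":0.008,"translation":[0.29,-0.024,-0.003],"rot":[0,0,-0.43]},{"claw":0.008,"translation":[0.29,-0.024,-0.003],"rot":[0,0,-0.43]},{"claw":0.008,"translation":[0.29,-0.024,-0.003],"rot":[0,0,-0.43]},{"claw":0.008,"translation":[0.29,-0.024,-0.003],"rot":[0,0,-0.43]},{"claw":0.008,"translation":[0.29,-0.024,-0.003],"rot":[0,0,-0.43]}]'
python3 go.py 0.572 0.0073 0.13 0.5
```

```text
time_s: 33.1
eef_pos: [0.5696, 0.0109, 0.1867]
tool_rot: [2.207, 2.235, -0.005]
ft_force: [0.9, -0.4, -0.5]
grip_width: 0.015
at [0.5696 0.0109 0.1867] w 0.015 t 33.1 F [ 0.9 -0.4 -0.5] j7 0.25
[0.572, 0.0073, 0.13, 0.5] t [-0.0035, 0.0024, 0.0567] rot [-0.002, 0.002, 0.004] rows 2.0 1.0
```

```bash
python3 -m crank '[{"claw":0.008,"translation":[0,0,0],"rot":[0,0,0]},{"claw":0.008,"translation":[0,0,0],"rot":[0,0,0]}]'; python3 go.py 0.572 0.0073 0.125 0.5
```

```text
time_s: 33.3
eef_pos: [0.5695, 0.0083, 0.1878]
tool_rot: [2.213, 2.229, -0.002]
ft_force: [0.2, 0.5, -0.3]
grip_width: 0.0146
at [0.5695 0.0083 0.1878] w 0.0146 t 33.3 F [ 0.2  0.5 -0.3] j7 0.25
[0.572, 0.0073, 0.125, 0.5] t [-0.0009, 0.0025, 0.0628] rot [-0.001, 0.002, -0.002] rows 2.0 1.0
```

```bash
python3 -m crank '[{"claw":0.008,"translation":[-0.001,0.0025,0.03],"rot":[0,0,0]},{"claw":0.008,"translation":[-0.001,0.0025,0.058],"rot":[0,0,0]},{"claw":0.008,"translation":[-0.001,0.0025,0.068],"rot":[0,0,0]},{"claw":0.008,"translation":[-0.001,0.0025,0.068],"rot":[0,0,0]},{"claw":0.008,"translation":[-0.001,0.0025,0.068],"rot":[0,0,0]}]'; python3 go.py 0.572 0.0073 0.07 0.5
```

```text
time_s: 33.8
eef_pos: [0.5733, 0.0092, 0.1209]
tool_rot: [2.209, 2.231, 0.001]
ft_force: [0.1, 0.7, -1.3]
grip_width: 0.0151
at [0.5733 0.0092 0.1209] w 0.0151 t 33.8 F [ 0.1  0.7 -1.3] j7 0.3
[0.572, 0.0073, 0.07, 0.5] t [-0.0018, -0.0014, 0.0509] rot [0.002, 0.0, 0.001] rows 2.0 1.0
```

```bash
python3 -m crank '[{"claw":0.008,"translation":[-0.0018,-0.001,0.006],"rot":[0,0,0]},{"claw":0.008,"translation":[-0.0018,-0.001,0.012],"rot":[0,0,0]},{"claw":0.008,"translation":[-0.0018,-0.001,0.02],"rot":[0,0,0]},{"claw":0.008,"translation":[-0.0018,-0.001,0.02],"rot":[0,0,0]}]'; python3 go.py 0.572 0.0073 0.069 0.5
```

```text
time_s: 34.2
eef_pos: [0.5707, 0.0085, 0.0988]
tool_rot: [-2.208, -2.233, 0.003]
ft_force: [0.2, 1.3, -0.3]
grip_width: 0.0153
at [0.5707 0.0085 0.0988] w 0.0153 t 34.2 F [ 0.2  1.3 -0.3] j7 0.32
[0.572, 0.0073, 0.069, 0.5] t [-0.0013, 0.0014, 0.0298] rot [-0.002, -0.0, 0.003] rows 1.0 1.0
```

Tip is inside the hole with no resistance; continue down.

```bash
python3 -m crank '[{"claw":0.008,"translation":[-0.001,0.001,0.012],"rot":[0,0,0]},{"claw":0.008,"translation":[-0.001,0.001,0.022],"rot":[0,0,0]},{"claw":0.008,"translation":[-0.001,0.001,0.028],"rot":[0,0,0]},{"claw":0.008,"translation":[-0.001,0.001,0.03],"rot":[0,0,0]},{"claw":0.008,"translation":[-0.001,0.001,0.03],"rot":[0,0,0]}]'; python3 go.py 0.572 0.0073 0.067 0.5
```

```text
time_s: 34.7
eef_pos: [0.5724, 0.0072, 0.0694]
tool_rot: [-2.209, -2.233, 0.001]
ft_force: [-0.0, -0.3, 0.4]
grip_width: 0.0148
at [0.5724 0.0072 0.0694] w 0.0148 t 34.7 F [-0.  -0.3  0.4] j7 0.34
[0.572, 0.0073, 0.067, 0.5] t [0.0001, -0.0004, 0.0024] rot [-0.001, 0.0, 0.002] rows 1.0 1.0
```

```bash
python3 -m crank '[{"claw":0.008,"translation":[0,0,0.0015],"rot":[0,0,0]},{"claw":0.008,"translation":[0,0,0.0025],"rot":[0,0,0]},{"claw":0.008,"translation":[0,0,0.003],"rot":[0,0,0]},{"claw":0.008,"translation":[0,0,0.003],"rot":[0,0,0]}]'
python3 -m crank '[{"claw":0.025,"translation":[0,0,0],"rot":[0,0,0]},{"claw":0.04,"translation":[0,0,0],"rot":[0,0,0]},{"claw":0.04,"translation":[0,0,0],"rot":[0,0,0]},{"claw":0.04,"translation":[0,0,-0.02],"rot":[0,0,0]},{"claw":0.04,"translation":[0,0,-0.05],"rot":[0,0,0]},{"claw":0.04,"translation":[0,0,-0.09],"rot":[0,0,0]},{"claw":0.04,"translation":[0,0,-0.13],"rot":[0,0,0]},{"claw":0.04,"translation":[0,0,-0.13],"rot":[0,0,0]}]'
python3 - <<'E'
from h import *
im=robot.get_image("side")[:,:,::-1]; cv2.imwrite("pics/s7.png",im)
cv2.imwrite("pics/s7v.png",crop(im,200,90,400,240,4))
cv2.imwrite("pics/s7p.png",crop(im,230,220,350,310,4))
v=np.vstack([crop(im,230,220,350,310,4),]); cv2.imwrite("pics/s7all.png",crop(im,190,100,400,310,2.8))
E
```

```text
time_s: 35.1
eef_pos: [0.5726, 0.0073, 0.067]
tool_rot: [2.209, 2.234, 0.0]
ft_force: [0.5, 0.0, -0.8]
grip_width: 0.0149
time_s: 35.9
eef_pos: [0.5764, 0.0063, 0.2029]
tool_rot: [2.203, 2.227, 0.014]
ft_force: [-0.6, -0.2, -0.0]
grip_width: 0.0401
```

View pics/s7all.png

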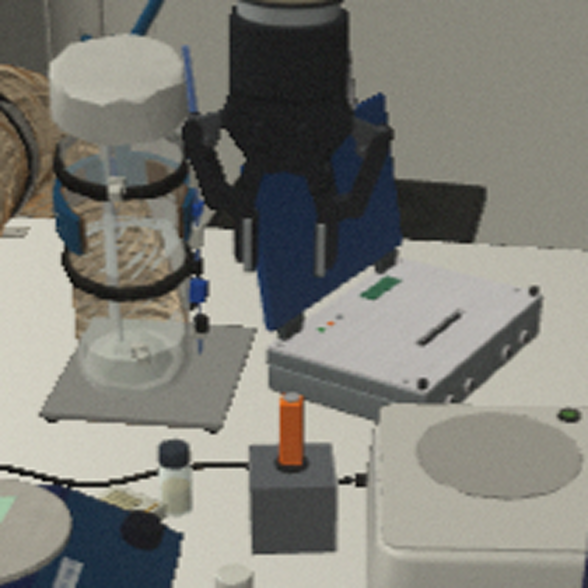

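The probe stands upright in its holder with the collar down, and the vials are standing. Now the lid: estimate the bar's pose from the first pictures.

```bash
cat > lid.py <<'E'
from h import *
y=np.radians(-24.3); xv=np.array([np.cos(y),np.sin(y),0]); yv=np.array([-np.sin(y),np.cos(y),0])
H=np.array([.575,-.294,.055]); Z=np.array([0,0,1.])
def bar(th,r=.19,off=0): return H-xv*r*np.cos(th)+Z*r*np.sin(th)+off*yv
E
python3 - <<'E'
from lid import *
ct=robot.calibration("top"); cs=robot.calibration("side")
print("obs top bar ends",[(365+a/4.4,165+b/4.4) for a,b in((390,44),(678,160))])
for th in (1.55,1.6,1.65,1.7,1.75,1.8,1.85): print(th,bar(th).round(3),proj(ct,bar(th,off=.062)).round(1),proj(ct,bar(th,off=-.062)).round(1),proj(cs,bar(th,off=.062)).round(1),proj(cs,bar(th,off=-.062)).round(1))
E
python3 go.py 0.58 -0.28 0.36 -24.3
```

```text
obs top bar ends [(453.6363636363636, 175.0), (519.090909090909, 201.36363636363637)]
1.55 [ 0.571 -0.292  0.245] [444.2 191.2] [512.9 218.8] [296.9 133.9] [324.8 120. ]
1.6 [ 0.58  -0.296  0.245] [446.2 186.1] [514.9 213.6] [293.3 133.1] [321.3 119.3]
1.65 [ 0.589 -0.3    0.244] [448.1 181.2] [516.7 208.6] [289.6 132.6] [317.8 118.9]
1.7 [ 0.597 -0.304  0.243] [450.  176.3] [518.5 203.7] [286.  132.3] [314.4 118.6]
1.75 [ 0.606 -0.308  0.242] [451.8 171.6] [520.1 198.8] [282.5 132.2] [311.  118.6]
1.8 [ 0.614 -0.312  0.24 ] [453.5 167. ] [521.6 194.1] [279.  132.3] [307.6 118.7]
1.85 [ 0.623 -0.316  0.238] [455.1 162.5] [523.  189.5] [275.6 132.6] [304.3 119.1]
at [0.5745 0.0069 0.2001] w 0.0401 t 35.95 F [-1.1 -0.   0. ] j7 0.25
[0.58, -0.28, 0.36, -24.3] t [-0.2869, 0.0034, -0.1599] rot [0.007, -0.002, 0.435] rows 7.0 3.0
```

```bash
python3 -m crank '[{"claw":0.05,"translation":[0,0,-0.05],"rot":[0,0,0.1]},{"claw":0.05,"translation":[0,0,-0.1],"rot":[0,0,0.2]},{"claw":0.05,"translation":[-0.04,0,-0.14],"rot":[0,0,0.3]},{"claw":0.05,"translation":[-0.3,0.003,-0.14],"rot":[0,0,0.435]},{"claw":0.05,"translation":[-0.3,0.003,-0.14],"rot":[0,0,0.435]},{"claw":0.05,"translation":[-0.3,0.003,-0.14],"rot":[0,0,0.435]},{"claw":0.05,"translation":[-0.3,0.003,-0.14],"rot":[0,0,0.435]},{"claw":0.05,"translation":[-0.3,0.003,-0.14],"rot":[0,0,0.435]}]'
python3 go.py 0.578 -0.351 0.34 -24.3
```

```text
time_s: 36.75
eef_pos: [0.5782, -0.2792, 0.335]
tool_rot: [-2.636, -1.703, 0.001]
ft_force: [1.1, -0.1, 1.0]
grip_width: 0.0503
at [ 0.5782 -0.2792  0.335 ] w 0.0503 t 36.75 F [ 1.1 -0.1  1. ] j7 0.28
[0.578, -0.351, 0.34, -24.3] t [-0.0655, 0.0293, -0.0051] rot [-0.003, -0.001, 0.001] rows 2.0 1.0
```

```bash
python3 -m crank '[{"claw":0.04,"translation":[-0.0655,0.0293,-0.005],"rot":[0,0,0]},{"claw":0.04,"translation":[-0.0655,0.0293,-0.005],"rot":[0,0,0]},{"claw":0.04,"translation":[-0.0655,0.0293,-0.005],"rot":[0,0,0]},{"claw":0.04,"translation":[-0.0655,0.0293,-0.005],"rot":[0,0,0]}]'
python3 - <<'E'
from h import *
import pickle
c=robot.calibration("wrist"); im=robot.get_image("wrist")[:,:,::-1]; cv2.imwrite("pics/w5.png",im); pickle.dump(c,open("w5.pkl","wb"))
cv2.imwrite("pics/w5v.png",cv2.resize(im,(800,600),interpolation=cv2.INTER_CUBIC))
E
python3 go.py 0.599 -0.305 0.32 -24.3
```

```text
time_s: 37.15
eef_pos: [0.5782, -0.3493, 0.34]
tool_rot: [-2.637, -1.702, 0.0]
ft_force: [1.0, 1.1, -0.5]
grip_width: 0.0399
at [ 0.5789 -0.348   0.3404] w 0.0398 t 37.2 F [-0.3  0.2  0.4] j7 0.36
[0.599, -0.305, 0.32, -24.3] t [0.0474, 0.0007, 0.0205] rot [-0.002, -0.002, 0.002] rows 2.0 1.0
```

View pics/w5v.png

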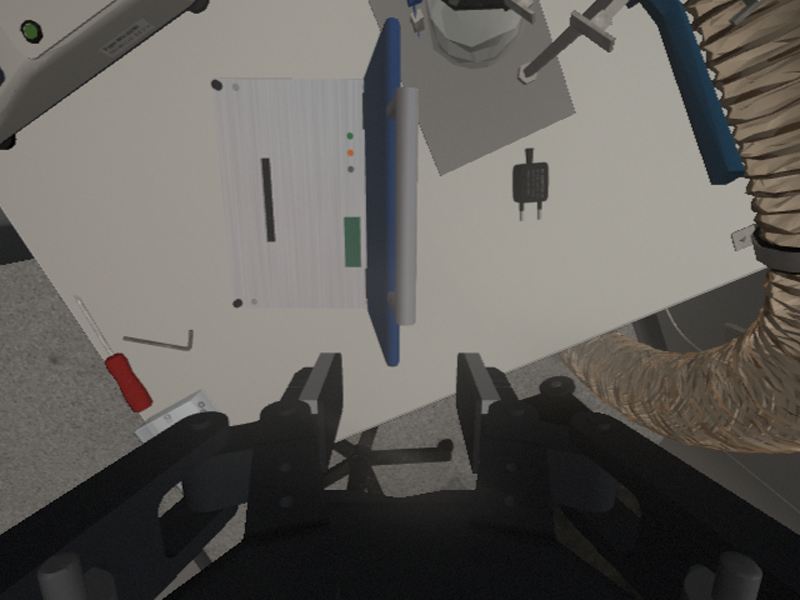

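The bar runs from (408,90) to (405,322), vertical in the picture and centred near (407,206).

```bash
python3 - <<'E'
from lid import *
import pickle
np.set_printoptions(precision=4,suppress=True)
c=pickle.load(open("w5.pkl","rb"))
W=lambda x,y,z: onz(c,(x+.5)/1.25-.5,(y+.5)/1.25-.5,z)
a,b=W(408,89,.243),W(405,323,.243); m=(a+b)/2
print(a,b,m,np.linalg.norm(a-b),np.degrees(np.arctan2(*(a-b)[[1,0]]))-90)
d=m-H; print("xc",d@xv,"yc",d@yv,"th",np.arccos(-d@xv/.19))
E
python3 go.py 0.599 -0.305 0.32 -24.3
```

```text
[ 0.6278 -0.2493  0.243 ] [ 0.5761 -0.361   0.243 ] [ 0.602  -0.3052  0.243 ] 0.12311634784762344 -24.824302589947905
xc 0.02920135905605645 yc 0.0009192522140682041 th 1.7250992717839013
at [ 0.5789 -0.348   0.3404] w 0.0398 t 37.2 F [-0.3  0.2  0.4] j7 0.36
[0.599, -0.305, 0.32, -24.3] t [0.0474, 0.0007, 0.0205] rot [-0.002, -0.002, 0.002] rows 2.0 1.0
```

```bash
python3 -m crank '[{"claw":0.04,"translation":[0.046,0.002,0],"rot":[0,0,0]},{"claw":0.04,"translation":[0.046,0.002,0.02],"rot":[0,0,0]},{"claw":0.04,"translation":[0.046,0.002,0.03],"rot":[0,0,0]},{"claw":0.04,"translation":[0.046,0.002,0.03],"rot":[0,0,0]},{"claw":0.04,"translation":[0.046,0.002,0.03],"rot":[0,0,0]}]'
python3 go.py 0.601 -0.305 0.231 -24.3
```

```text
time_s: 37.7
eef_pos: [0.5986, -0.309, 0.312]
tool_rot: [2.64, 1.703, -0.001]
ft_force: [-0.2, -0.3, 0.8]
grip_width: 0.0399
at [ 0.5986 -0.309   0.312 ] w 0.0399 t 37.7 F [-0.2 -0.3  0.8] j7 0.31
[0.601, -0.305, 0.231, -24.3] t [0.0047, 0.0005, 0.081] rot [-0.0, 0.001, -0.001] rows 2.0 1.0
```

```bash
python3 -m crank '[{"claw":0.04,"translation":[0.004,0.0005,0.02],"rot":[0,0,0]},{"claw":0.04,"translation":[0.004,0.0005,0.04],"rot":[0,0,0]},{"claw":0.04,"translation":[0.004,0.0005,0.06],"rot":[0,0,0]},{"claw":0.04,"translation":[0.004,0.0005,0.075],"rot":[0,0,0]},{"claw":0.04,"translation":[0.004,0.0005,0.081],"rot":[0,0,0]},{"claw":0.04,"translation":[0.004,0.0005,0.081],"rot":[0,0,0]},{"claw":0.04,"translation":[0.004,0.0005,0.081],"rot":[0,0,0]}]'
python3 go.py 0.601 -0.305 0.231 -24.3
```

```text
time_s: 38.4
eef_pos: [0.6015, -0.3061, 0.232]
tool_rot: [2.638, 1.702, 0.001]
ft_force: [-1.0, -0.4, 0.5]
grip_width: 0.0401
at [ 0.6015 -0.3061  0.232 ] w 0.0401 t 38.4 F [-1.  -0.4  0.5] j7 0.34
[0.601, -0.305, 0.231, -24.3] t [0.0007, -0.0009, 0.001] rot [0.002, 0.001, -0.0] rows 1.0 1.0
```

```bash
python3 -m crank '[{"claw":0.03,"translation":[0,0,0],"rot":[0,0,0]},{"claw":0.02,"translation":[0,0,0],"rot":[0,0,0]},{"claw":0.005,"translation":[0,0,0],"rot":[0,0,0]},{"claw":0.005,"translation":[0,0,0],"rot":[0,0,0]},{"claw":0.005,"translation":[0,0,0],"rot":[0,0,0]},{"claw":0.005,"translation":[0,0,0],"rot":[0,0,0]}]' 50
cat > lt.py <<'E'
# lid step: tool-frame shifts to bring the bar to the given angles (TCP .012+dz below bar)
import sys; from lid import *
s=robot.observe(); e=s["eef_pos"]; T=R.from_rotvec(s["tool_rot"])
d=e+[0,0,.012]-H; print("t",round(s["time_s"],2),"th now %.3f r %.4f yc %.4f"%(np.arctan2(d[2],-d@xv),np.hypot(d[2],d@xv),d@yv),"F xc %.1f z %.1f"%(s["ft_force"]@xv,s["ft_force"][2]),"w",round(s["grip_width"],4))
th0=np.arctan2(d[2],-d@xv); b0=bar(th0)
for a in map(float,sys.argv[1:]): print(a,np.round(T.inv().apply(bar(a)-b0),4).tolist())
E
python3 lt.py 1.65 1.6 1.55 1.5 1.45 1.4 1.35 1.3
```

```text
time_s: 39.0
eef_pos: [0.6017, -0.3055, 0.2316]
tool_rot: [2.638, 1.704, 0.001]
ft_force: [-0.4, 0.3, 3.7]
grip_width: 0.0102
t 39.0 th now 1.724 r 0.1908 yc 0.0005 F xc -0.4 z 3.7 w 0.0102
1.65 [0.0, -0.0139, -0.0016]
1.6 [0.0, -0.0234, -0.0022]
1.55 [0.0, -0.0329, -0.0022]
1.5 [0.0, -0.0423, -0.0018]
1.45 [0.0, -0.0518, -0.0009]
1.4 [0.0, -0.0612, 0.0004]
1.35 [0.0, -0.0705, 0.0023]
1.3 [0.0, -0.0797, 0.0046]
```

```bash
python3 -m crank '[{"claw":0.005,"translation":[0,-0.014,-0.0016],"rot":[0,0,0]},{"claw":0.005,"translation":[0,-0.0234,-0.0022],"rot":[0,0,0]},{"claw":0.005,"translation":[0,-0.0329,-0.0022],"rot":[0,0,0]},{"claw":0.005,"translation":[0,-0.0423,-0.0018],"rot":[0,0,0]},{"claw":0.005,"translation":[0,-0.0518,-0.001],"rot":[0,0,0]},{"claw":0.005,"translation":[0,-0.0612,0.0004],"rot":[0,0,0]},{"claw":0.005,"translation":[0,-0.0705,0.0023],"rot":[0,0,0]},{"claw":0.005,"translation":[0,-0.0797,0.0046],"rot":[0,0,0]}]'
python3 lt.py 1.25 1.2 1.15 1.1 1.05 1.0 .95 .9
```

```text
time_s: 39.8
eef_pos: [0.5297, -0.2727, 0.2281]
tool_rot: [2.635, 1.703, 0.005]
ft_force: [1.6, 0.1, 8.3]
grip_width: 0.0102
t 39.8 th now 1.307 r 0.1918 yc 0.0008 F xc 1.4 z 8.3 w 0.0102
1.25 [0.0, -0.0103, 0.003]
1.2 [0.0, -0.0193, 0.0062]
1.15 [0.0, -0.028, 0.0098]
1.1 [0.0, -0.0366, 0.0139]
1.05 [0.0, -0.045, 0.0184]
1.0 [0.0, -0.0531, 0.0233]
0.95 [0.0, -0.061, 0.0285]
0.9 [0.0, -0.0687, 0.0342]
```

```bash
python3 -m crank '[{"claw":0.005,"translation":[0,-0.01,0.0025],"rot":[0,0,0]},{"claw":0.005,"translation":[0,-0.0193,0.0057],"rot":[0,0,0]},{"claw":0.005,"translation":[0,-0.028,0.0093],"rot":[0,0,0]},{"claw":0.005,"translation":[0,-0.0366,0.0134],"rot":[0,0,0]},{"claw":0.005,"translation":[0,-0.045,0.0179],"rot":[0,0,0]},{"claw":0.005,"translation":[0,-0.0531,0.0228],"rot":[0,0,0]},{"claw":0.005,"translation":[0,-0.061,0.028],"rot":[0,0,0]},{"claw":0.005,"translation":[0,-0.0687,0.0337],"rot":[0,0,0]}]'
python3 lt.py .85 .8 .75 .7 .65 .6 .55 .5
```

```text
time_s: 40.6
eef_pos: [0.465, -0.2433, 0.1917]
tool_rot: [-2.637, -1.704, 0.001]
ft_force: [1.4, 2.1, 0.9]
grip_width: 0.01
t 40.6 th now 0.888 r 0.1918 yc 0.0010 F xc 0.5 z 0.9 w 0.01
0.85 [-0.0, -0.0054, 0.0046]
0.8 [-0.0, -0.0124, 0.0111]
0.75 [-0.0, -0.019, 0.0179]
0.7 [-0.0, -0.0253, 0.025]
0.65 [-0.0, -0.0313, 0.0324]
0.6 [-0.0, -0.0368, 0.0401]
0.55 [-0.0, -0.042, 0.0481]
0.5 [-0.0, -0.0467, 0.0563]
```

```bash
python3 -m crank '[{"claw":0.005,"translation":[0,-0.006,0.005],"rot":[0,0,0]},{"claw":0.005,"translation":[0,-0.0124,0.0111],"rot":[0,0,0]},{"claw":0.005,"translation":[0,-0.019,0.0179],"rot":[0,0,0]},{"claw":0.005,"translation":[0,-0.0253,0.025],"rot":[0,0,0]},{"claw":0.005,"translation":[0,-0.0313,0.0324],"rot":[0,0,0]},{"claw":0.005,"translation":[0,-0.0368,0.0401],"rot":[0,0,0]},{"claw":0.005,"translation":[0,-0.042,0.0481],"rot":[0,0,0]},{"claw":0.005,"translation":[0,-0.0467,0.0563],"rot":[0,0,0]}]'
python3 lt.py .45 .4 .35 .3 .25 .2 .15 .1
```

```text
time_s: 41.4
eef_pos: [0.422, -0.2237, 0.1351]
tool_rot: [-2.636, -1.703, 0.001]
ft_force: [-1.7, 5.6, 1.8]
grip_width: 0.0097
t 41.4 th now 0.500 r 0.1919 yc 0.0011 F xc -3.9 z 1.8 w 0.0097
0.45 [-0.0, -0.0043, 0.0085]
0.4 [-0.0, -0.0082, 0.0172]
0.35 [-0.0, -0.0117, 0.026]
0.3 [-0.0, -0.0147, 0.035]
0.25 [-0.0, -0.0172, 0.0442]
0.2 [-0.0, -0.0193, 0.0534]
0.15 [-0.0001, -0.0209, 0.0628]
0.1 [-0.0001, -0.0221, 0.0722]
```

```bash
python3 -m crank '[{"claw":0.005,"translation":[0,-0.003,0.0085],"rot":[0,0,0]},{"claw":0.005,"translation":[0,-0.007,0.0172],"rot":[0,0,0]},{"claw":0.005,"translation":[0,-0.0105,0.026],"rot":[0,0,0]},{"claw":0.005,"translation":[0,-0.0135,0.035],"rot":[0,0,0]},{"claw":0.005,"translation":[0,-0.016,0.0425],"rot":[0,0,0]},{"claw":0.005,"translation":[0,-0.0175,0.048],"rot":[0,0,0]},{"claw":0.005,"translation":[0,-0.018,0.053],"rot":[0,0,0]},{"claw":0.005,"translation":[0,-0.018,0.053],"rot":[0,0,0]}]'
python3 lt.py .2 .15 .1 .05 0.02 0 -.01
```

```text
time_s: 42.2
eef_pos: [0.4031, -0.2151, 0.0811]
tool_rot: [-2.632, -1.7, 0.006]
ft_force: [-3.8, 5.2, -0.4]
grip_width: 0.01
t 42.2 th now 0.199 r 0.1929 yc 0.0012 F xc -5.6 z -0.4 w 0.01
0.2 [0.0, 0.0, -0.0002]
0.15 [-0.0, -0.0015, 0.0091]
0.1 [-0.0, -0.0026, 0.0186]
0.05 [-0.0, -0.0032, 0.0281]
0.02 [-0.0, -0.0034, 0.0338]
0.0 [-0.0001, -0.0034, 0.0376]
-0.01 [-0.0001, -0.0034, 0.0395]
```

```bash
python3 -m crank '[{"claw":0.005,"translation":[0,0,0.004],"rot":[0,0,0]},{"claw":0.005,"translation":[0,-0.0005,0.008],"rot":[0,0,0]},{"claw":0.005,"translation":[0,-0.001,0.012],"rot":[0,0,0]},{"claw":0.005,"translation":[0,-0.0015,0.016],"rot":[0,0,0]},{"claw":0.005,"translation":[0,-0.0018,0.02],"rot":[0,0,0]},{"claw":0.005,"translation":[0,-0.002,0.024],"rot":[0,0,0]},{"claw":0.005,"translation":[0,-0.002,0.028],"rot":[0,0,0]},{"claw":0.005,"translation":[0,-0.002,0.028],"rot":[0,0,0]}]'
python3 lt.py .05 0
```

```text
time_s: 43.0
eef_pos: [0.3992, -0.2133, 0.0528]
tool_rot: [-2.628, -1.698, 0.009]
ft_force: [-7.2, 5.6, -3.0]
grip_width: 0.0099
t 43.0 th now 0.051 r 0.1937 yc 0.0012 F xc -8.9 z -3.0 w 0.0099
0.05 [-0.0, -0.0, 0.0001]
0.0 [-0.0, -0.0001, 0.0096]
```

```bash
python3 -m crank '[{"claw":0.005,"translation":[0,0.001,0.002],"rot":[0,0,0]},{"claw":0.005,"translation":[0,0.001,0.004],"rot":[0,0,0]},{"claw":0.005,"translation":[0,0.001,0.006],"rot":[0,0,0]},{"claw":0.005,"translation":[0,0.001,0.008],"rot":[0,0,0]},{"claw":0.005,"translation":[0,0.001,0.0095],"rot":[0,0,0]},{"claw":0.005,"translation":[0,0.001,0.0095],"rot":[0,0,0]},{"claw":0.005,"translation":[0,0.001,0.0095],"rot":[0,0,0]}]'
python3 lt.py 0
```

```text
time_s: 43.7
eef_pos: [0.3987, -0.213, 0.0431]
tool_rot: [-2.626, -1.696, 0.011]
ft_force: [-7.9, 5.7, -3.0]
grip_width: 0.0096
t 43.7 th now 0.001 r 0.1940 yc 0.0012 F xc -9.5 z -3.0 w 0.0096
0.0 [-0.0, 0.0, 0.0001]
```

```bash
python3 -m crank '[{"claw":0.005,"translation":[0,0.002,0.001],"rot":[0,0,0]},{"claw":0.005,"translation":[0,0.002,0.002],"rot":[0,0,0]},{"claw":0.005,"translation":[0,0.002,0.003],"rot":[0,0,0]},{"claw":0.005,"translation":[0,0.002,0.003],"rot":[0,0,0]}]' >/dev/null
python3 lt.py 
python3 -m crank '[{"claw":0.005,"translation":[0,0,0.001],"rot":[0,0,0]},{"claw":0.005,"translation":[0,0,0.002],"rot":[0,0,0]},{"claw":0.005,"translation":[0,0,0.003],"rot":[0,0,0]},{"claw":0.005,"translation":[0,0,0.003],"rot":[0,0,0]}]'>/dev/null
python3 lt.py
```

```text
t 44.1 th now -0.016 r 0.1942 yc 0.0013 F xc -12.5 z -1.2 w 0.0099
t 44.5 th now -0.026 r 0.1942 yc 0.0013 F xc -13.8 z 9.6 w 0.0101
```

The lid is resting: the vertical force reversed to +9.6 N. Release and lift.

```bash
python3 -m crank '[{"claw":0.026,"translation":[0,-0.002,-0.001],"rot":[0,0,0]},{"claw":0.026,"translation":[0,-0.002,-0.001],"rot":[0,0,0]},{"claw":0.026,"translation":[0,-0.002,-0.001],"rot":[0,0,0]}]'
python3 lt.py
python3 - <<'E'
from h import *
im=robot.get_image("top")[:,:,::-1]; cv2.imwrite("pics/t8.png",im)
im=robot.get_image("side")[:,:,::-1]; cv2.imwrite("pics/s8.png",im); cv2.imwrite("pics/s8v.png",crop(im,230,100,410,280,3.3))
E
```

```text
time_s: 44.8
eef_pos: [0.4043, -0.2179, 0.04]
tool_rot: [-2.639, -1.703, 0.005]
ft_force: [-5.2, -0.7, -2.3]
grip_width: 0.026
t 44.8 th now -0.016 r 0.1869 yc -0.0009 F xc -4.4 z -2.3 w 0.026
```

View pics/s8v.png

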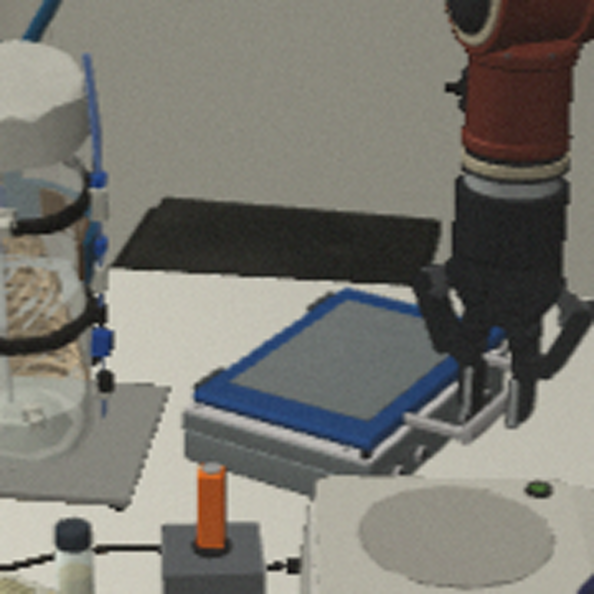

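The lid looks closed. I'll centre the fingers round the bar and rise straight up.

```bash
python3 -m crank '[{"claw":0.028,"translation":[0,-0.003,0],"rot":[0,0,0]},{"claw":0.028,"translation":[0,-0.003,0],"rot":[0,0,0]},{"claw":0.028,"translation":[0,-0.003,0],"rot":[0,0,0]}]'; python3 lt.py
python3 -m crank '[{"claw":0.028,"translation":[0,-0.003,-0.005],"rot":[0,0,0]},{"claw":0.028,"translation":[0,-0.003,-0.01],"rot":[0,0,0]},{"claw":0.028,"translation":[0,-0.003,-0.015],"rot":[0,0,0]}]' >/dev/null; python3 lt.py
```

```text
time_s: 45.2
eef_pos: [0.4049, -0.2164, 0.041]
tool_rot: [2.636, 1.704, 0.002]
ft_force: [-0.3, -0.6, -0.4]
grip_width: 0.028
t 45.2 th now -0.011 r 0.1870 yc 0.0007 F xc -0.0 z -0.4 w 0.028
t 45.5 th now 0.069 r 0.1918 yc 0.0006 F xc 0.5 z 0.4 w 0.028
```

```bash
python3 -m crank '[{"claw":0.028,"translation":[0,0.001,-0.01],"rot":[0,0,0]},{"claw":0.028,"translation":[0,0.001,-0.02],"rot":[0,0,0]},{"claw":0.028,"translation":[0,0.001,-0.04],"rot":[0,0,0]},{"claw":0.028,"translation":[0,0.001,-0.08],"rot":[0,0,0]},{"claw":0.028,"translation":[0,0.001,-0.12],"rot":[0,0,0]},{"claw":0.028,"translation":[0,0.001,-0.16],"rot":[0,0,0]},{"claw":0.028,"translation":[0.03,0.001,-0.2],"rot":[0,0,0]},{"claw":0.028,"translation":[0.03,0.001,-0.2],"rot":[0,0,0]}]'
python3 - <<'E'
from lid import *
it=robot.get_image("top")[:,:,::-1]; s=robot.get_image("side")[:,:,::-1]
cs=robot.calibration("side"); print("bar closed proj side", [proj(cs,bar(a,off=o)).round(1).tolist() for a in (0,.05) for o in (.06,-.06)])
a=crop(s,230,150,390,270,3.6); b=crop(it,140,160,540,320,1.44)
cv2.imwrite("pics/f.png",np.vstack([a,b[:, :a.shape[1]] if b.shape[1]>=a.shape[1] else np.pad(b,((0,0),(0,a.shape[1]-b.shape[1]),(0,0)))])[:600])
print(a.shape,b.shape)
E
```

```text
time_s: 46.3
eef_pos: [0.4183, -0.1858, 0.2607]
tool_rot: [2.627, 1.709, 0.014]
ft_force: [0.7, 0.4, -0.0]
grip_width: 0.0279
bar closed proj side [[368.3, 231.4], [390.3, 211.6], [368.5, 227.6], [390.6, 208.0]]
(432, 576, 3) (230, 576, 3)
```

View pics/f.png

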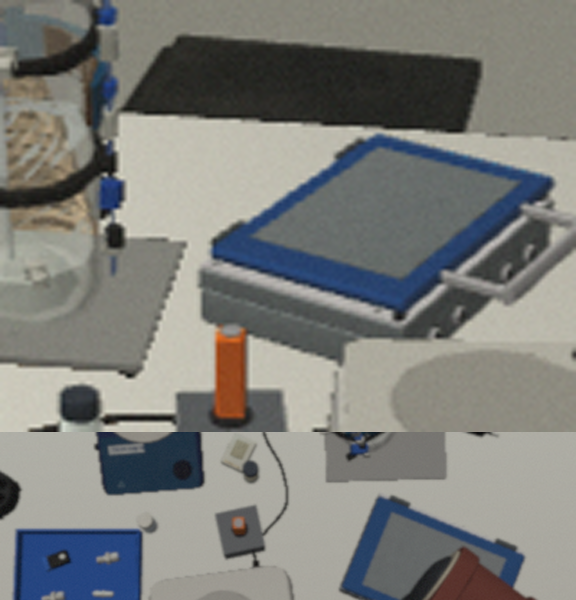

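```bash
python3 -c "
from cell import robot
s=robot.observe(); print(s['time_s'],s['ft_force']); print(robot.sign_off())"
```

```text
46.4 [-0.65135435  0.27330726  0.02991304]
the job is handed in; nothing more can be done
None
```

I finished the whole job and handed it in at 46.4 s; the hand-in reports no verdict, so the results below come from my own checks.

- **Parts:** All four were present and are in the blue tray, well clear of its walls in the pictures. On my first try at the last fitting a finger met about 11 N, probably on the black corner bumper. I backed off and took it from slightly higher with a narrower opening.
- **Button:** I felt along the slot with about 5 N until the tip dropped in about 15.5 mm to the −y side of the slot's middle. I pressed until it bottomed, with the tip at −15.7 mm and about 10 N, and held it for over a second.
- **Probe:** It is back in its holder; the pictures show it upright with the collar on the block.
- **Lid:** I held the bar and lowered it at no more than about 0.5 rad/s, slower at the end. The vertical force reversed to +9.6 N, which showed it was resting. In the last side picture the bar's left end was within about 2 px of where a closed lid would put it.
- **Vials:** Both are standing in the last pictures, and I saw no sign of movement.

**Disagreement:** by my model the lid angle read −0.026 rad at contact, and the bar's radius read 0.194 m instead of 0.190 m. Sideways force on the gripper reached about 14 N before I released it. I put this down to the bar slipping a few millimetres in the grip and to calibration error.

The last force reading was near zero, with the gripper clear of everything.

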